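# Fit up a short bar against a locked block in a weld jig

### The job

Drop the square steel block into the jig's pocket and swing the locking lever fully shut over it. Then stand the spacer plate, upright, in the gap beside the block that is wide enough for it, push the bar on that side in until block, spacer and bar sit flush face to face, and finish while still pressing the bar there, ready for tacking: do not let go. Leave the other bar and the other things on the bench where they are.

Things in the scene. Friction and masses are not known exactly. Their poses are not given: they have to be found in the camera images.
- jig: Fixed machine-green weld jig. Origin: centre of its underside on the bench, below the pocket's centre; x across it (away from the robot), y along it. Bed 90 (x) x 300 (y) mm, top at z 20 mm. Low guide rails along y, |y| 26 to 144 mm, on both sides: inner faces at x = -21.5 and +21.5, 10 mm wide, tops at z 26 mm. Two bars lie between the rails, one each side of the pocket.
- pocket (a point): Centre of the mouth of the jig's square pocket, level with the bed top (20 mm above the bench). Pocket 44 x 44 mm, sides along the jig's axes, 14 mm deep (floor 6 mm above the bench), with a 45-degree lead-in at the mouth (5 mm on the x sides, 3 mm on the y sides).
- lever_hinge (a point): On the lever's vertical pivot axis, at jig x = 85, y = 0, z = 68 mm (underside of the arm), top of a fixed post of radius 13 mm.
- lever (a joint): Angle of the locking lever, a flat steel arm (16 wide, 8 thick) swinging level about its pivot. 0 = open, arm along the jig's +y; grows anticlockwise seen from above; 1.571 (its stop) = shut, arm along the jig's -x over the pocket, 3 mm above the seated block. Stays where left; about 1.5 N at the pin moves it. Starts at 0 to 0.3.
- lever_pin (a point): Middle of the upright round steel handle pin at the lever's free end, 100 mm from the pivot axis: 14 mm in diameter, 36 mm tall, from 76 to 112 mm above the bench (this point at 94 mm); moves with the lever.
- block: Loose bright steel block, 40 x 40 mm, 59 mm tall, about 0.6 kg, standing upright on the bench to one side of the jig. Origin: centre of its underside, z up. Seated in the pocket it stands 45 mm proud of the bed.
- stand: Fixed wooden stand, 66 (x) x 60 (y) mm, 30 mm high, with a slot 40 x 20 mm, 22 mm deep, that holds the spacer upright; on the other side of the jig from the block. Origin: centre of its underside.
- spacer: Loose bright steel spacer plate, 36 mm wide (its x), 16 mm thick (its y), 75 mm tall (z), about 0.33 kg. Origin: centre of its underside, which starts 8 mm above the bench in the stand's slot; its yaw is within about 2 degrees of the stand's. In the jig it stands on the bed between the rails, its thickness along the jig's y.
- bar_short: Loose short bright steel bar, 40 (x) x 56 (y) x 40 (z) mm, about 0.6 kg, on the bed between the rails on one side of the pocket, its centre 71 to 77 mm from the pocket's: a gap of about 23 to 29 mm to the seated block, which takes the 16 mm spacer. Slides along the rails. Origin: centre of its underside; y along the jig.
- bar_long: Loose long bright steel bar, 40 (x) x 90 (y) x 40 (z) mm, about 0.9 kg, between the rails on the other side of the pocket, about 6 to 12 mm from the seated block: too narrow for the spacer. Origin: centre of its underside; y along the jig. Stays where it is.
- level: Bystander: black spirit level, 22 x 300 x 50 mm, beyond the jig. Origin: centre of its underside.
- square: Bystander: try square, stock 22 x 130 x 18 mm, blade 200 mm along its x. Origin: under the stock's middle.
- tin: Bystander: plain grey tin, 70 mm across, 90 mm tall. Origin: centre of its underside.
- hoop: Bystander: steel wire hoop lying flat, 124 mm across, 6 mm high. Origin: its centre.
- pliers: Bystander: pliers with red grips, about 180 mm long, lying flat between robot and jig. Origin: near the joint.
- clamp: Bystander: dark steel C-clamp, about 110 x 70 mm, 16 mm high, lying flat between robot and jig. Origin: middle of its spine.
Mind the look-alikes: they are no part of the job. Leave any turquoise or yellow look-alike of the block alone. Leave any pink look-alike of the bar_short alone.

How it is judged:
By the outcome, as a careful person would: the job done as asked, in the order asked, and still so for the second after the job is handed in, while the arm keeps its last pose, push and grip.
It also fails if it takes over 72 s, if anything falls off the work surface, if the arm or the gripper's body presses on something with over 40 N, if the wrist force passes 120 N, or if a joint passes its speed limit or range.

### The arm

A 7-joint arm with a two-finger parallel gripper is mounted at the origin on the work surface. World frame = base frame: x ahead of the robot, y to its left, z up, the work surface at z = 0. Lengths are in mm, angles in rad, forces in N, time in s.
With the tool pointing down it reaches from about 425 to 950 mm from the base axis. Payload 4.7 kg.
Tool frame: the origin (TCP) lies midway between the tips of the shut fingers; the grasp point (between the pads) lies 19 mm behind it; z points along the fingers, x is the direction in which the jaws open and shut, and the axes are right-handed (so a half turn about z gives the same grasp; the last joint's range is limited). The gripper opens to 85 mm and grips with 20 to 120 N. Pads are 22 mm wide; open, the fingers measure 114 mm over their backs; the gripper's body (76 mm by 85 mm) begins 54 mm behind the grasp point. The pads swing forward as they close: fully open they stand 13 mm farther back than shut.
Start: joints at [1.16, 0.469, -0.049, 1.532, 0.024, 1.141, -0.082], TCP at [251.548, -626.399, 195.635] pointing down, gripper open.
Joint ranges: [-2.59, 2.59], [-0.33, 1.99], [-1.39, 1.29], [0.1, 2.45], [-1.04, 4.18], [0.21, 1.99], [-2.66, 2.66]. Speed limits (rad/s): [2.57, 2.57, 3.14, 3.14, 3.14, 3.14, 3.14].

### API

Orientations are given as a 3x3 rotation matrix whose columns are the frame's x, y, z axes.
In Python, from workcell import sensors, read_camera, order gives the robot as it stands.
- The arm moves only by the tool send_rows, never from a script. Its argument "moves" is a list of rows, each an object of numbers: "fingers": the opening, from -1 (shut) to 1 (fully open); "tx", "ty", "tz": the shift along the tool's x, y, z in m; "turn": the turn about the tool's z in degrees. A call has 1 to 20 rows; each row shifts and turns the commanded pose from where the row before left it, along the tool's axes as they then stand; what a row does not reach is not made up. A row lasts 1/10 s, in which the tool goes at most 50 mm and 8.59 degrees, less where a joint would pass 70% of its speed; a pose out of reach is approached as far as the arm can. A call is refused whole if a number of a shift passes 0.05 or a number of a turn 8.59, either way. A call with a gripper value outside its range is refused whole. The fingers move at their own pace and stop on an object; "squeeze" is the grip in N (left out, the last holds). Time passes only in rows, so rows that do not move let the fingers close. It gives the time, the measured TCP pose, the force and the opening at its end, in the units of the state.
- sensors.get_obs(): the state, without advancing time (a new reading comes with each control period).
- read_camera(name): name is "scene" or "side" or "wrist"; returns a dict with "image" (400x640x3 uint8, blue, green, red), "z_map" (400x640 float32, mm along the optical axis (not along the pixel's ray), 0 where there is no reading), "vfov" (degrees; the focal length in pixels is half the picture's height over the tangent of half this angle, whatever the lens; pixels are square), "cx", "cy" (the principal point, pixels), "dist" ([k1, k2, p1, p2, k3] as OpenCV has them; the pictures are not rectified), "extrinsics" (4x4, takes a point from world to camera coordinates); the wrist camera has in their place "T_tool_cam" (4x4, takes a point from camera to tool coordinates, whose origin is the TCP and whose axes are the tool frame's). Camera axes: x right, y down, z forward; pixel columns grow to the right and rows downward; lengths in mm; the calibration is good to about 2 mm. A picture is of the moment at which its call begins: read the wrist's pose just before it.
- order.sign_off(): hands the job in, once; it reports no verdict.
The state is a dict: "t": time; "joint_pos": joint angles; "qvel": joint speeds; "joint_torque": joint torques, N m; "eef_pos": TCP position; "eef_rot": TCP orientation; "contact_force": force on the tool from outside, world axes, zero at the start; "torque": the same for the moment, N m; "width": finger opening in mm.
Only numpy, scipy, OpenCV 4.12 (cv2) and the standard library are available. Lean on these libraries where they do the work, as an engineer would, in place of code of your own. Each camera call takes 0.05 s, during which the arm holds its last target.

## Working session

There is one attempt and no reset: what is moved stays moved. The work goes in short steps, Python scripts to look and compute and a tool call to move; the robot and the scene stay as the last step left them, time stands still between calls to the robot, and variables do not carry over. Pictures are saved under pics/ and viewed, and the job is handed in when it is done.

Besides the shell and the picture viewer there is one more tool, called after ">>>" by a JSON object that holds its "fn" and its "kwargs". send_rows: Moves the arm, as the interface text tells. Its arguments: {"type":"object","properties":{"moves":{"type":"array"},"squeeze":{"type":"number"}},"required":["moves"]}

```bash
ls; mkdir -p pics; cat > h.py <<'E'
import numpy as np, cv2, pickle
from workcell import sensors, read_camera, order
def grab(name,tag):
    o=sensors.get_obs(); c=read_camera(name); c=dict(c); c['obs']=o
    pickle.dump(c,open(f'{tag}.pkl','wb')); cv2.imwrite(f'pics/{tag}.png',c['image']); return c
def load(tag): return pickle.load(open(f'{tag}.pkl','rb'))
def K(c):
    f=200/np.tan(np.radians(c['vfov'])/2); return np.array([[f,0,c['cx']],[0,f,c['cy']],[0,0,1]])
def Twc(c):
    if 'extrinsics' in c: return np.linalg.inv(np.array(c['extrinsics']))
    T=np.eye(4); T[:3,:3]=np.array(c['obs']['eef_rot']).reshape(3,3); T[:3,3]=c['obs']['eef_pos']; return T@np.array(c['T_tool_cam'])
def ray(c,uv):
    uv=np.array(uv,float).reshape(-1,1,2)
    p=cv2.undistortPoints(uv,K(c),np.array(c['dist'],float)).reshape(-1,2)
    return np.c_[p,np.ones(len(p))]
def depthpt(c,uv):
    r=ray(c,uv); z=np.array([c['z_map'][int(round(v)),int(round(u))] for u,v in np.reshape(uv,(-1,2))])
    T=Twc(c); return (r*z[:,None])@T[:3,:3].T+T[:3,3]
def plane(c,uv,z):
    r=ray(c,uv); T=Twc(c); d=r@T[:3,:3].T; o=T[:3,3]; return o+d*((z-o[2])/d[:,2])[:,None]
def cloud(c):
    v,u=np.mgrid[0:400,0:640]; uv=np.c_[u.ravel(),v.ravel()].astype(float)
    r=ray(c,uv); T=Twc(c); P=(r*c['z_map'].reshape(-1,1))@T[:3,:3].T+T[:3,3]; P[c['z_map'].ravel()==0]=np.nan
    return P.reshape(400,640,3)
def proj(c,P):
    T=np.linalg.inv(Twc(c)); P=np.reshape(P,(-1,3)).astype(float)
    return cv2.projectPoints(P,cv2.Rodrigues(T[:3,:3])[0],T[:3,3],K(c),np.array(c['dist'],float))[0].reshape(-1,2)
def crop(c,x0,y0,x1,y1,s,name):
    cv2.imwrite(f'pics/{name}.png',cv2.resize(c['image'][y0:y1,x0:x1],None,fx=s,fy=s,interpolation=cv2.INTER_CUBIC))
E
python3 - <<'E'
from h import *
for n in ['scene','side','wrist']:
    c=grab(n,n+'0'); print(n,Twc(c).round(2).tolist(),c['vfov'],c['dist'])
print(sensors.get_obs())
E
```

```text
pics
scene [[0.41, 0.59, -0.7, 1252.08], [0.91, -0.25, 0.33, -320.61], [0.02, -0.77, -0.64, 718.23], [0.0, 0.0, 0.0, 1.0]] 51.83931646096249 [-0.06981115  0.          0.          0.          0.        ]
side [[-0.85, -0.41, 0.33, 199.91], [-0.53, 0.66, -0.54, 622.84], [0.01, -0.63, -0.77, 988.05], [0.0, 0.0, 0.0, 1.0]] 47.46404206365571 [-0.01415863  0.          0.          0.          0.        ]
wrist [[0.37, -0.89, -0.25, 315.9], [-0.93, -0.36, -0.1, -601.0], [-0.0, 0.27, -0.96, 372.86], [0.0, 0.0, 0.0, 1.0]] 61.45649595545634 [-0.05029608  0.          0.          0.          0.        ]
{'t': 0.15, 'joint_pos': array([ 1.16013288,  0.46924258, -0.04859657,  1.53343611,  0.02409654,
        1.14099469, -0.08229203]), 'qvel': array([-8.95342873e-04, -2.63448972e-03, -1.40540347e-04, -4.15094929e-03,
        4.24587482e-04, -1.03245092e-03,  9.34452075e-05]), 'joint_torque': array([ 6.56777393e-04, -5.10764480e+01, -4.63215332e-02, -2.37978119e+01,
        1.07641911e-02,  5.44470531e-03, -4.75596948e-06]), 'eef_pos': array([ 251.30422811, -625.9289562 ,  194.80468046]), 'eef_rot': array([[ 3.72588600e-01, -9.27996432e-01, -5.97369418e-04],
       [-9.27995420e-01, -3.72589077e-01,  1.37099455e-03],
       [-1.49485137e-03,  4.35391445e-05, -9.99998882e-01]]), 'contact_force': array([ 0.21834592, -0.33113068,  0.00727927]), 'torque': array([ 0.02036787,  0.02556696, -0.06928139]), 'width': 85.59023754355786}
```

View pics/scene0.png

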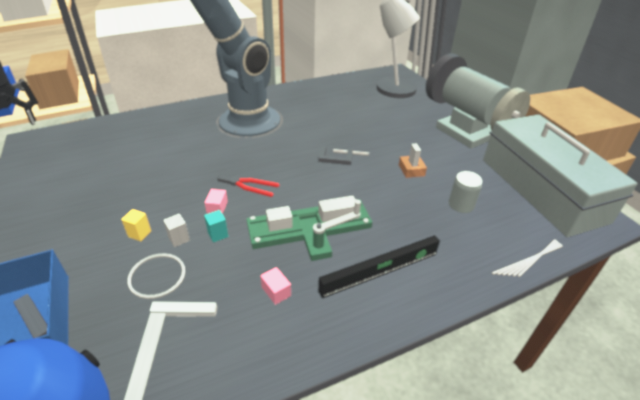

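View pics/side0.png

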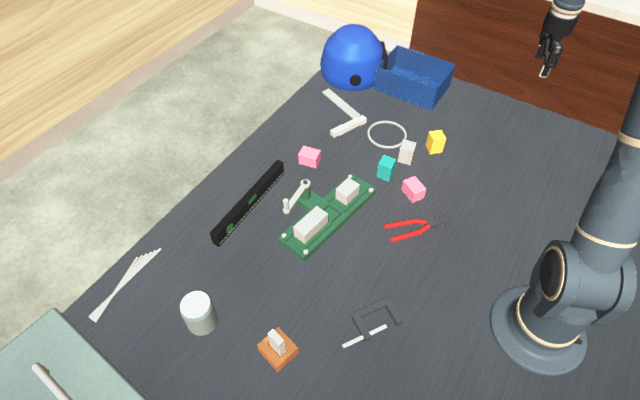

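View pics/wrist0.png

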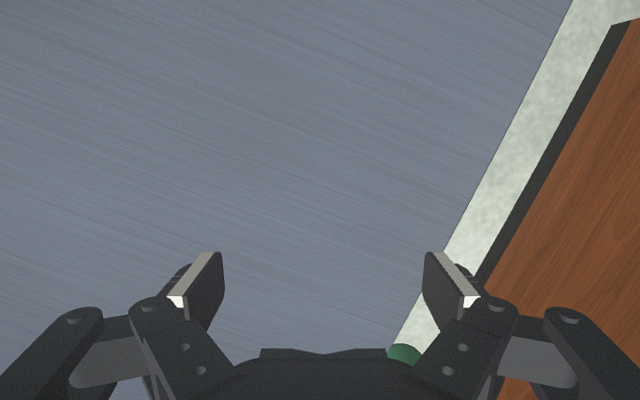

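```bash
python3 - <<'E'
from h import *
c=load('scene0'); crop(c,110,180,290,290,4.4,'s_block'); crop(c,230,140,440,270,3.8,'s_jig')
s=load('side0'); crop(s,260,130,460,270,4,'side_jig')
for c,pts in [(c,dict(block=(176,221),barS=(279,212),barL=(338,204),spacer=(416,147),jig=(250,240),turq=(215,215),pin=(357,203),postlev=(320,229))),(s,dict(block=(406,146),barS=(349,184),barL=(309,219),spacer=(275,337),pin=(286,200)))]:
    for k,v in pts.items(): print(k,depthpt(c,[v]).round(0))
E
```

```text
block [[ 488. -322.   58.]]
barS [[556. -90.  61.]]
barL [[585.  52.  61.]]
spacer [[476. 354.  86.]]
jig [[ 561. -169.    3.]]
turq [[ 507. -233.   61.]]
pin [[651.  64. 112.]]
postlev [[661. -32.  76.]]
block [[ 491. -318.   61.]]
barS [[ 558. -101.   62.]]
barL [[586.  54.  61.]]
spacer [[471. 358.  83.]]
pin [[644.  67. 113.]]
```

View pics/s_block.png

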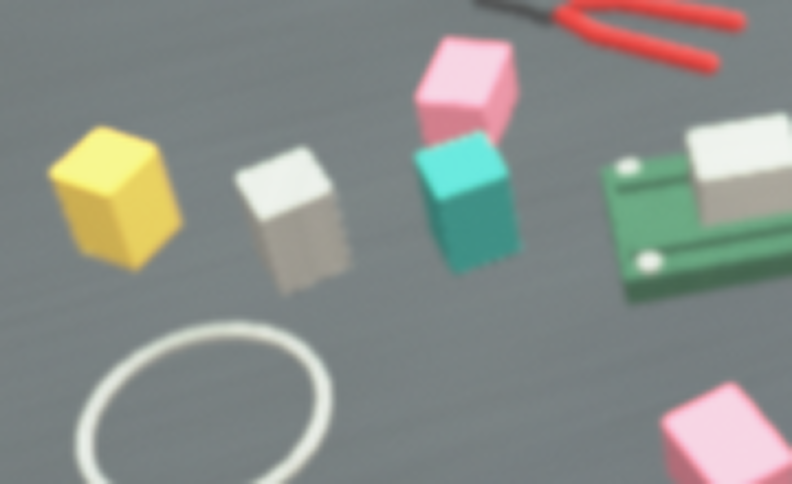

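View pics/s_jig.png

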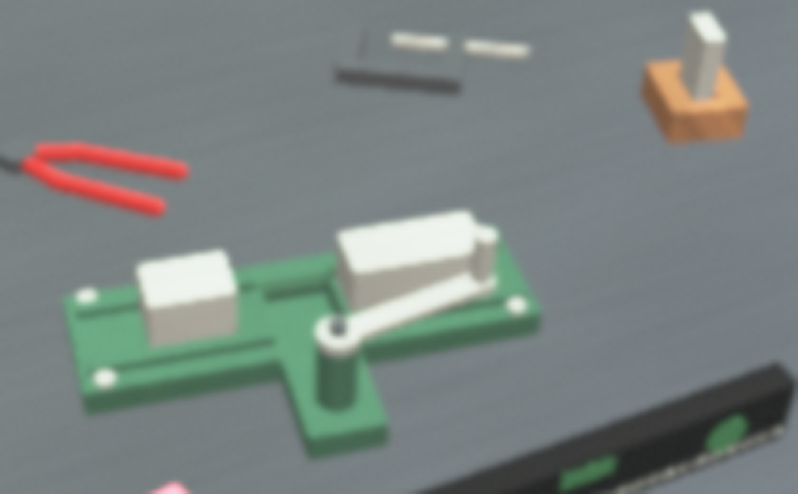

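View pics/side_jig.png

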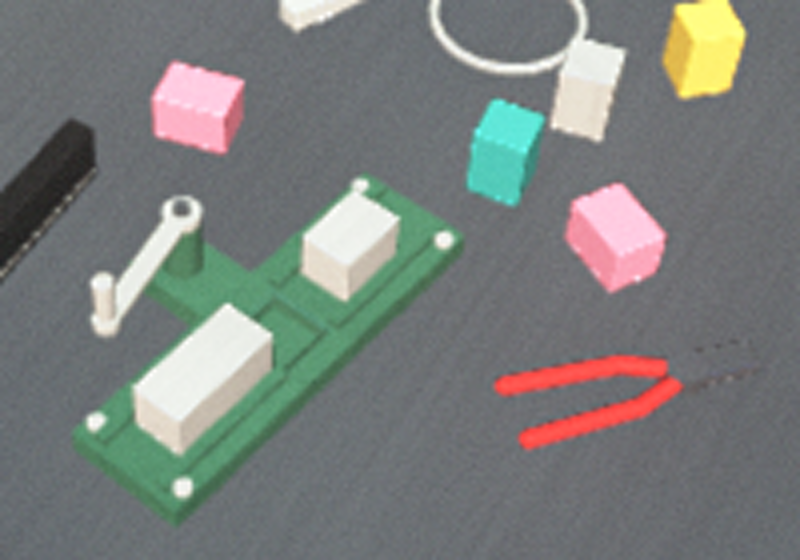

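```bash
cat > meas.py <<'E'
from h import *
def top(tag,cx,cy,zlo,zhi,r,nz=True):
    c=load(tag); P=cloud(c).reshape(-1,3)
    m=(np.hypot(P[:,0]-cx,P[:,1]-cy)<r)&(P[:,2]>zlo)&(P[:,2]<zhi)
    Q=P[m].astype(np.float32)
    if len(Q)<6: print(tag,'few');return
    (x,y),(w,h),a=cv2.minAreaRect(Q[:,:2])
    print(tag,'c',round(x,1),round(y,1),'size',round(w,1),round(h,1),'ang',round(a,1),'z',np.median(Q[:,2]).round(1),len(Q))
E
python3 - <<'E'
from meas import *
for t in ['scene0','side0']:
    print('block');top(t,489,-320,54,66,40)
    print('barS');top(t,557,-95,55,66,45)
    print('barL');top(t,585,53,55,66,70)
    print('spacer');top(t,474,356,77,90,30)
    print('stand');top(t,474,356,24,34,60)
    print('jig');top(t,570,-20,14,30,190)
    print('pin');top(t,648,65,106,118,20)
    print('tin');top(t,660,360,80,100,200)
E
```

```text
blockTraceback (most recent call last):
  File "<stdin>", line 3, in <module>
  File "meas.py", line 7, in top
    (x,y),(w,h),a=cv2.minAreaRect(Q[:,:2])
                  ~~~~~~~~~~~~~~~^^^^^^^^^
cv2.error: OpenCV(4.12.0) /io/opencv/modules/imgproc/src/convhull.cpp:143: error: (-215:Assertion failed) total >= 0 && (depth == CV_32F || depth == CV_32S) in function 'convexHull'
```

```bash
sed -i 's/Q\[:,:2\])/np.ascontiguousarray(Q[:,:2]))/' meas.py
python3 - <<'E'
from meas import *
for t in ['scene0','side0']:
    print('block');top(t,489,-320,54,66,40)
    print('barS');top(t,557,-95,55,66,45)
    print('barL');top(t,585,53,55,66,70)
    print('spacer');top(t,474,356,77,90,30)
    print('stand');top(t,474,356,24,34,60)
    print('jig');top(t,570,-20,14,30,190)
    print('pin');top(t,648,65,106,118,20)
E
```

```text
block
scene0 c 488.8 -326.6 size 43.1 41.2 ang 12.9 z 59.8 241
barS
scene0 c 559.1 -91.8 size 56.2 41.5 ang 81.1 z 61.1 305
barL
scene0 c 582.0 54.6 size 90.7 42.8 ang 82.6 z 61.1 436
spacer
scene0 c 470.3 356.4 size 18.7 39.5 ang 73.5 z 84.0 60
stand
scene0 c 472.4 355.7 size 63.0 69.6 ang 74.6 z 31.0 236
jig
scene0 c 558.1 -16.4 size 313.0 243.4 ang 52.5 z 21.5 2122
pin
scene0 c 647.0 67.6 size 11.4 10.9 ang 74.6 z 112.1 30
block
side0 c 488.7 -327.3 size 40.1 45.6 ang 9.4 z 59.1 150
barS
side0 c 557.4 -92.8 size 58.2 41.0 ang 81.6 z 60.2 253
barL
side0 c 581.2 53.4 size 92.9 41.9 ang 81.7 z 60.5 484
spacer
side0 c 470.7 356.9 size 16.7 37.4 ang 74.6 z 83.5 150
stand
side0 c 471.5 356.9 size 60.8 68.1 ang 75.3 z 30.4 613
jig
side0 c 531.1 -37.4 size 288.6 324.2 ang 15.2 z 21.4 2151
pin
side0 c 645.6 68.6 size 13.2 13.1 ang 6.6 z 112.2 30
```

```bash
python3 - <<'E'
from meas import *
for t in ['scene0','side0']:
    c=load(t);P=cloud(c); b,g,r=[c['image'][...,i].astype(int) for i in range(3)]
    m=(g>r+25)&(P[...,2]>15)&(P[...,2]<28)&(np.hypot(P[...,0]-570,P[...,1]+19)<190)&(np.abs(g-b)>12)
    Q=P[m]; 
    best=None
    for a in np.radians(np.arange(-11,-6.9,.25)):
        X=np.array([np.cos(a),np.sin(a)]);Y=np.array([-np.sin(a),np.cos(a)])
        q=(Q[:,:2]-[570,-19])@np.c_[X,Y]
        body=q[np.abs(q[:,1])>30]
        w=np.percentile(body[:,0],[.5,99.5]);h=np.percentile(q[:,1],[.3,99.7])
        A=(w[1]-w[0])*(h[1]-h[0])
        if best is None or A<best[0]:best=(A,np.degrees(a),w,h,X*w.mean()+Y*h.mean()+[570,-19])
    print(t,len(Q),best)
# wrist FOV check
E
```

```text
scene0 1851 (np.float64(26938.889452988904), np.float64(-9.75), array([-43.68184944,  46.87783938]), array([-148.48629912,  148.98479211]), array([571.6171234 , -19.02497326]))
side0 1814 (np.float64(27359.169123062802), np.float64(-9.0), array([-46.00462253,  45.46503837]), array([-148.58493295,  150.52155605]), array([569.88500681, -18.00140519]))
```

```bash
cat >> h.py <<'E'
def wrap(a): return (a+180)%360-180
def plan(x,y,z,yaw):
    o=sensors.get_obs(); R=np.array(o['eef_rot']).reshape(3,3); p=np.array(o['eef_pos'])
    cur=np.degrees(np.arctan2(R[1,0],R[0,0])); 
    turn=-wrap(yaw-cur)
    a=np.radians(yaw); X=np.array([np.cos(a),np.sin(a)]); Y=np.array([np.sin(a),-np.cos(a)])
    d=np.array([x,y])-p[:2]
    print('t',round(o['t'],2),'pos',p.round(1),'yaw',cur.round(2),'q7',o['joint_pos'][6].round(2),'F',np.round(o['contact_force'],1),'w',round(o['width'],1),'tilt',R[:,2].round(4))
    print('turn',round(turn,2),'then tx',(d@X).round(1),'ty',(d@Y).round(1),'tz',round(p[2]-z,1))
J=np.array([570.5,-18.5]); JY=-9.0
def jig(x,y):
    a=np.radians(JY); return J+x*np.array([np.cos(a),np.sin(a)])+y*np.array([-np.sin(a),np.cos(a)])
E
python3 - <<'E'
from h import *
plan(488.8,-327,130,11)
E
```

```text
t 0.15 pos [ 251.3 -625.9  194.8] yaw -68.12 q7 -0.08 F [ 0.2 -0.3  0. ] w 85.6 tilt [-6.0e-04  1.4e-03 -1.0e+00]
turn -79.12 then tx 290.2 ty -248.1 tz 64.8
```

>>> {"fn": "send_rows", "kwargs": {"moves": [{"fingers":1,"turn":-8},{"fingers":1,"turn":-8},{"fingers":1,"turn":-8},{"fingers":1,"turn":-8},{"fingers":1,"turn":-8},{"fingers":1,"turn":-8},{"fingers":1,"turn":-8},{"fingers":1,"turn":-8},{"fingers":1,"turn":-8},{"fingers":1,"turn":-7.1}]}}

```text
validation failed for argument at $.mo...
```

>>> {"fn": "send_rows", "kwargs": {"moves": [{"tx":0.03,"ty":-0.025},{"tx":0.03,"ty":-0.025},{"tx":0.03,"ty":-0.025},{"tx":0.03,"ty":-0.025},{"tx":0.03,"ty":-0.025},{"tx":0.03,"ty":-0.025},{"tx":0.03,"ty":-0.025},{"tx":0.03,"ty":-0.025},{"tx":0.03,"ty":-0.025},{"tx":0.02,"ty":-0.023},{"fingers":1}]}}

```text
validation failed for argument at $.mo...
```

```bash
python3 - <<'E'
from meas import *
grab('wrist','w1')
plan(488.8,-327,130,11)
top('w1',489,-327,54,64,45)
E
```

```text
t 0.2 pos [ 251.4 -626.   195. ] yaw -68.12 q7 -0.08 F [ 0.5 -0.2  0.5] w 85.4 tilt [-5.0e-04  1.1e-03 -1.0e+00]
turn -79.12 then tx 290.1 ty -248.2 tz 65.0
w1 few
```

View pics/w1.png

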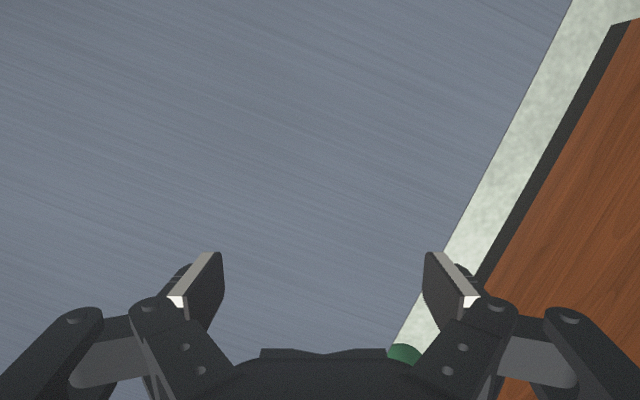

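>>> {"fn": "send_rows", "kwargs": {"moves": [{"fingers":1,"tx":0,"ty":0,"tz":0,"turn":-8},{"fingers":1,"tx":0,"ty":0,"tz":0,"turn":-8},{"fingers":1,"tx":0,"ty":0,"tz":0,"turn":-8},{"fingers":1,"tx":0,"ty":0,"tz":0,"turn":-8},{"fingers":1,"tx":0,"ty":0,"tz":0,"turn":-8},{"fingers":1,"tx":0,"ty":0,"tz":0,"turn":-8},{"fingers":1,"tx":0,"ty":0,"tz":0,"turn":-8},{"fingers":1,"tx":0,"ty":0,"tz":0,"turn":-8},{"fingers":1,"tx":0,"ty":0,"tz":0,"turn":-8},{"fingers":1,"tx":0,"ty":0,"tz":0,"turn":-7.1}]}}

```text
t: 1.2
eef_pos: [251.4, -626.3, 195.3]
eef_rot: [[0.981, 0.196, -0.0], [0.196, -0.981, 0.0], [-0.0, -0.0, -1.0]]
contact_force: [0.1, -0.2, 0.2]
width: 85.3
```

>>> {"fn": "send_rows", "kwargs": {"moves": [{"fingers":1,"tx":0.03,"ty":-0.025,"tz":0,"turn":0},{"fingers":1,"tx":0.03,"ty":-0.025,"tz":0,"turn":0},{"fingers":1,"tx":0.03,"ty":-0.025,"tz":0,"turn":0},{"fingers":1,"tx":0.03,"ty":-0.025,"tz":0,"turn":0},{"fingers":1,"tx":0.03,"ty":-0.025,"tz":0,"turn":0},{"fingers":1,"tx":0.03,"ty":-0.025,"tz":0,"turn":0},{"fingers":1,"tx":0.03,"ty":-0.025,"tz":0,"turn":0},{"fingers":1,"tx":0.03,"ty":-0.025,"tz":0,"turn":0},{"fingers":1,"tx":0.03,"ty":-0.025,"tz":0,"turn":0},{"fingers":1,"tx":0.02,"ty":-0.023,"tz":0,"turn":0},{"fingers":1,"tx":0,"ty":0,"tz":0,"turn":0}]}}

```text
t: 2.3
eef_pos: [492.2, -321.9, 195.9]
eef_rot: [[0.98, 0.199, 0.002], [0.199, -0.98, 0.003], [0.002, -0.002, -1.0]]
contact_force: [-0.1, -0.5, 0.6]
width: 85.4
```

```bash
python3 - <<'E'
from meas import *
grab('wrist','w2')
plan(488.8,-327,23,11)
top('w2',489,-327,54,64,45)
E
```

```text
t 2.35 pos [ 490.4 -325.   195.7] yaw 11.28 q7 0.54 F [-0.3  0.1 -0.3] w 85.2 tilt [ 4.e-04  6.e-04 -1.e+00]
turn 0.28 then tx -2.0 ty 1.6 tz 172.7
w2 c 489.3 -328.5 size 39.3 40.5 ang 10.1 z 58.9 1678
```

View pics/w2.png

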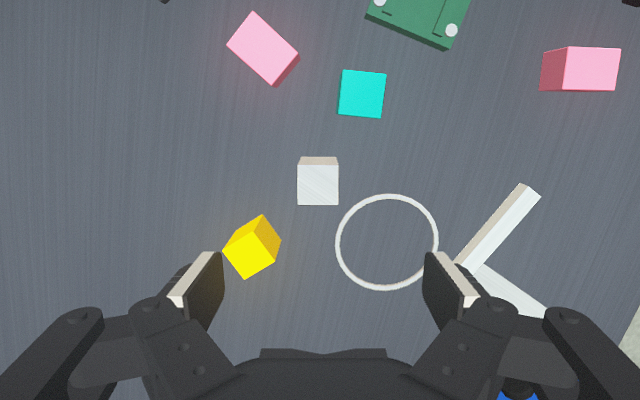

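>>> {"fn": "send_rows", "kwargs": {"moves": [{"fingers":1,"tx":-0.0015,"ty":0.0026,"tz":0.03,"turn":0.6},{"fingers":1,"tx":0,"ty":0,"tz":0.03,"turn":0},{"fingers":1,"tx":0,"ty":0,"tz":0.03,"turn":0},{"fingers":1,"tx":0,"ty":0,"tz":0.03,"turn":0},{"fingers":1,"tx":0,"ty":0,"tz":0.025,"turn":0},{"fingers":1,"tx":0,"ty":0,"tz":0.02,"turn":0},{"fingers":1,"tx":0,"ty":0,"tz":0.007,"turn":0},{"fingers":1,"tx":0,"ty":0,"tz":0,"turn":0}]}}

```text
t: 3.15
eef_pos: [486.8, -331.3, 22.7]
eef_rot: [[0.984, 0.179, -0.002], [0.179, -0.984, 0.001], [-0.002, -0.001, -1.0]]
contact_force: [-0.1, 0.5, 0.7]
width: 84.8
```

>>> {"fn": "send_rows", "kwargs": {"moves": [{"fingers":-1,"tx":0,"ty":0,"tz":0,"turn":0},{"fingers":-1,"tx":0,"ty":0,"tz":0,"turn":0},{"fingers":-1,"tx":0,"ty":0,"tz":0,"turn":0},{"fingers":-1,"tx":0,"ty":0,"tz":0,"turn":0},{"fingers":-1,"tx":0,"ty":0,"tz":0,"turn":0},{"fingers":-1,"tx":0,"ty":0,"tz":0,"turn":0},{"fingers":-1,"tx":0,"ty":0,"tz":0,"turn":0},{"fingers":-1,"tx":0,"ty":0,"tz":0,"turn":0}], "squeeze": 60}}

```text
t: 3.95
eef_pos: [488.0, -330.6, 23.6]
eef_rot: [[0.984, 0.18, 0.0], [0.18, -0.984, -0.0], [-0.0, 0.0, -1.0]]
contact_force: [-0.4, -0.7, 0.2]
width: -0.4
```

```bash
python3 - <<'E'
from meas import *
grab('wrist','w3');c=grab('side','side3');crop(c,330,90,490,210,5,'side3c');c=grab('scene','scene3');crop(c,110,160,270,280,5,'scene3c')
E
```

```text
(no output)
```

View pics/w3.png

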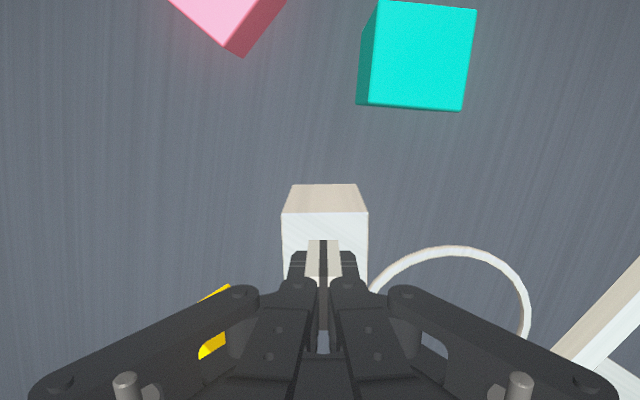

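View pics/side3c.png

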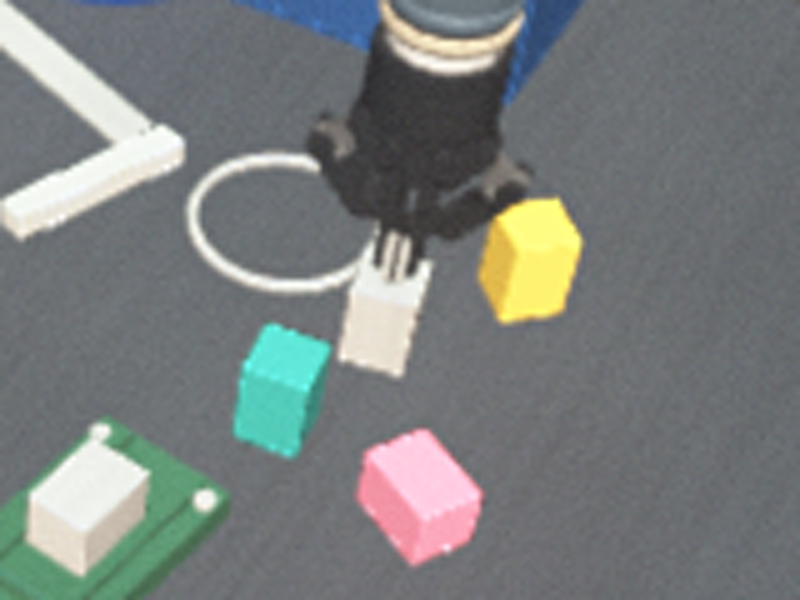

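View pics/scene3c.png

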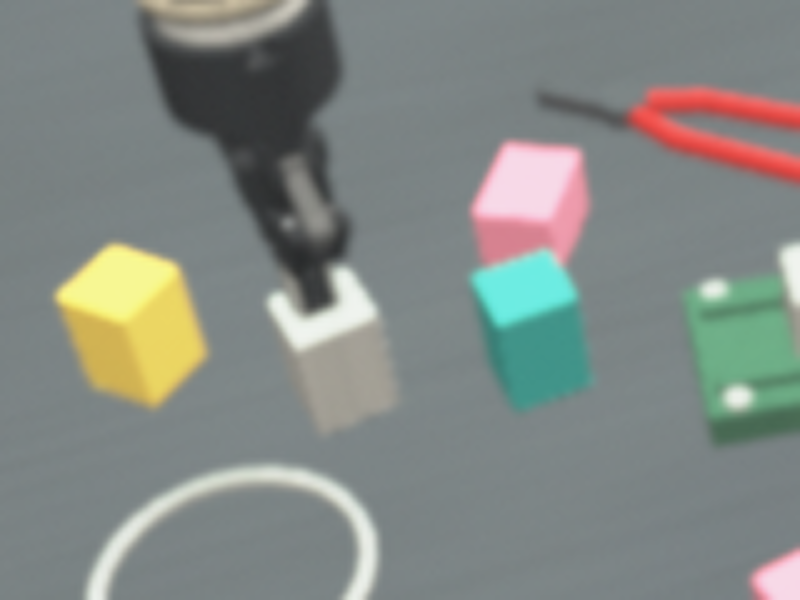

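```bash
python3 - <<'E'
from h import *
for t in ['w3','side3','scene3']:
    c=load(t); o=c['obs'] if 'obs' in c else 0
    p=np.array(o['eef_pos']); print(t,p.round(1),o['t'],o['width'],proj(c,[p,p+[0,0,19],p+[0,0,40],p+[0,0,80]]).round(0).tolist())
c=load('w3');print('Tool cam',np.array(c['T_tool_cam']).round(2).tolist())
P=cloud(c); print(P[225,325],P[250,325],P[265,323],P[255,300],P[195,325],P[330,322])
c=load('side3');P=cloud(c)
for v in range(135,150,2): print(v,P[v,408:414].round(0).tolist()[::2])
o=c['obs'];print(o['joint_pos'].round(3).tolist())
E
```

```text
w3 [ 488.  -330.6   23.6] 3.95 -0.39048215904724953 [[321.0, 230.0], [321.0, 243.0], [320.0, 262.0], [319.0, 314.0]]
side3 [ 488.  -330.6   23.6] 4.0 -0.07382230143528286 [[407.0, 153.0], [408.0, 148.0], [409.0, 143.0], [411.0, 133.0]]
scene3 [ 488.  -330.5   23.6] 4.05 -0.2504383213311269 [[175.0, 233.0], [174.0, 227.0], [172.0, 220.0], [168.0, 207.0]]
Tool cam [[1.0, 0.0, -0.0, 1.33], [-0.0, 0.96, 0.27, -67.56], [0.0, -0.27, 0.96, -178.21], [0.0, 0.0, 0.0, 1.0]]
[ 487.26362445 -314.62855711   59.03059631] [ 488.17353594 -319.93525547   74.27988205] [ 487.42511051 -320.34018603   87.30753883] [ 478.46304691 -325.92148571   70.24125658] [ 486.35794558 -308.93406229   28.03174496] [ 503.58353732 -412.78432605    0.64516693]
135 [[491.0, -317.0, 105.0], [490.0, -331.0, 95.0], [481.0, -319.0, 108.0]]
137 [[491.0, -321.0, 94.0], [486.0, -324.0, 94.0], [480.0, -322.0, 99.0]]
139 [[489.0, -318.0, 89.0], [484.0, -320.0, 90.0], [479.0, -323.0, 90.0]]
141 [[488.0, -319.0, 81.0], [483.0, -321.0, 82.0], [479.0, -327.0, 80.0]]
143 [[486.0, -316.0, 76.0], [481.0, -319.0, 76.0], [478.0, -326.0, 73.0]]
145 [[485.0, -317.0, 68.0], [480.0, -319.0, 69.0], [478.0, -333.0, 58.0]]
147 [[485.0, -321.0, 57.0], [479.0, -320.0, 61.0], [475.0, -326.0, 59.0]]
149 [[481.0, -311.0, 59.0], [476.0, -314.0, 60.0], [471.0, -318.0, 59.0]]
[0.825, 0.566, -0.404, 1.873, 0.309, 0.764, 0.433]
```

```bash
python3 - <<'E'
from h import *
for t in ['wrist0','w2','w3']:
    c=load(t); P=cloud(c); o=c['obs']; R=np.array(o['eef_rot']).reshape(3,3)
    Q=(P-np.array(o['eef_pos']))@R   # tool coords
    m=(np.abs(Q[...,1])<30)&(np.abs(Q[...,0])<75)&(Q[...,2]<15)&(P[...,2]>62)
    q=Q[m]; print(t,len(q))
    q=q[np.argsort(-q[:,2])]; print(q[:200:25].round(0).tolist(), np.percentile(q[:,2],[90,97,99,99.8]).round(0))
c=load('w3')
img=c['image'].copy(); cv2.imwrite('pics/w3c.png',cv2.resize(img[170:370,220:430],None,fx=3.8,fy=3))
print(load('w3')['z_map'][235:300:8,318:330:4])
E
```

```text
wrist0 48723
[[-43.0, 1.0, -48.0], [-42.0, -8.0, -49.0], [44.0, -6.0, -50.0], [-42.0, -4.0, -50.0], [44.0, -3.0, -51.0], [-42.0, 7.0, -51.0], [43.0, -6.0, -51.0], [-42.0, -9.0, -52.0]] [-81. -62. -55. -51.]
w2 48684
[[-42.0, 8.0, -48.0], [-42.0, -3.0, -49.0], [-41.0, 6.0, -50.0], [44.0, -7.0, -50.0], [-42.0, 3.0, -51.0], [44.0, 11.0, -51.0], [44.0, 7.0, -51.0], [-41.0, -4.0, -52.0]] [-80. -62. -55. -50.]
w3 48639
[[4.0, -10.0, -39.0], [4.0, -11.0, -40.0], [-4.0, -10.0, -41.0], [-3.0, -10.0, -42.0], [11.0, -6.0, -43.0], [9.0, -6.0, -44.0], [-0.0, -10.0, -44.0], [-10.0, -6.0, -44.0]] [-85. -63. -50. -43.]
[[152.46617  152.19765  153.19508 ]
 [144.53244  144.396    144.7276  ]
 [136.45468  138.57849  136.64595 ]
 [129.39333  130.13715  130.54489 ]
 [123.1814   123.11646  122.93998 ]
 [117.6229   117.4419   118.41171 ]
 [117.40065  116.1013   116.87804 ]
 [118.08525  118.44035  118.396996]
 [118.23103  119.32067  119.30819 ]]
```

View pics/w3c.png

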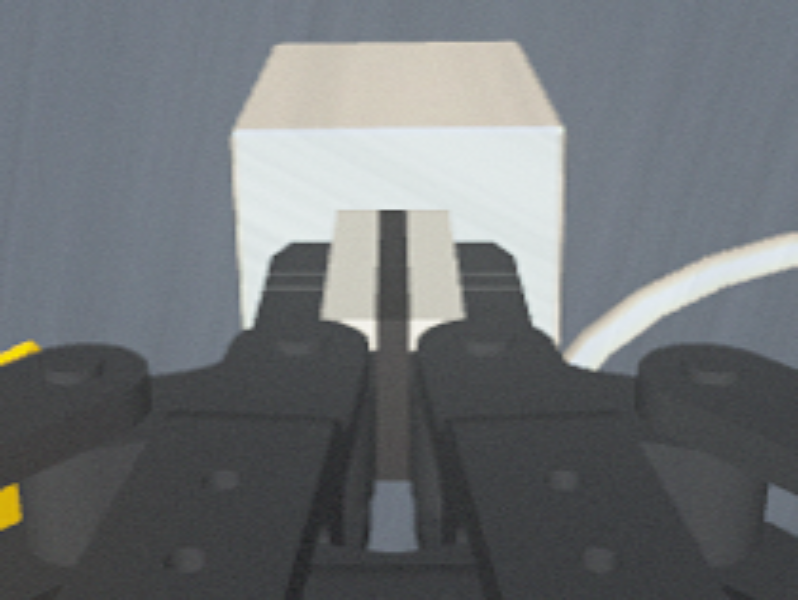

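>>> {"fn": "send_rows", "kwargs": {"moves": [{"fingers":1,"tx":0,"ty":0,"tz":-0.01,"turn":0},{"fingers":1,"tx":0.0016,"ty":-0.002,"tz":0,"turn":0},{"fingers":1,"tx":0,"ty":0,"tz":0,"turn":0},{"fingers":1,"tx":0,"ty":0,"tz":0,"turn":0},{"fingers":1,"tx":0,"ty":0,"tz":0,"turn":0},{"fingers":1,"tx":0,"ty":0,"tz":0,"turn":0},{"fingers":1,"tx":0,"ty":0,"tz":0.01,"turn":0},{"fingers":1,"tx":0,"ty":0,"tz":0.01,"turn":0},{"fingers":1,"tx":0,"ty":0,"tz":0.01,"turn":0},{"fingers":1,"tx":0,"ty":0,"tz":0.01,"turn":0},{"fingers":1,"tx":0,"ty":0,"tz":0,"turn":0}]}}

```text
t: 5.2
eef_pos: [487.9, -327.5, -8.5]
eef_rot: [[0.984, 0.18, -0.003], [0.18, -0.984, 0.002], [-0.003, -0.003, -1.0]]
contact_force: [-1.1, 0.5, 0.6]
width: 85.5
```

```bash
python3 - <<'E'
from meas import *
grab('wrist','w4');plan(489.2,-328.3,-18,10.5);top('w4',489,-328,54,64,30)
E
```

```text
t 5.25 pos [ 488.6 -327.8   -7.6] yaw 10.39 q7 0.41 F [ 0.5  0.3 -0.1] w 85.6 tilt [-0.0017  0.0012 -1.    ]
turn -0.11 then tx 0.5 ty 0.6 tz 10.4
w4 c 489.9 -328.2 size 40.0 41.0 ang 11.0 z 58.8 10296
```

View pics/w4.png

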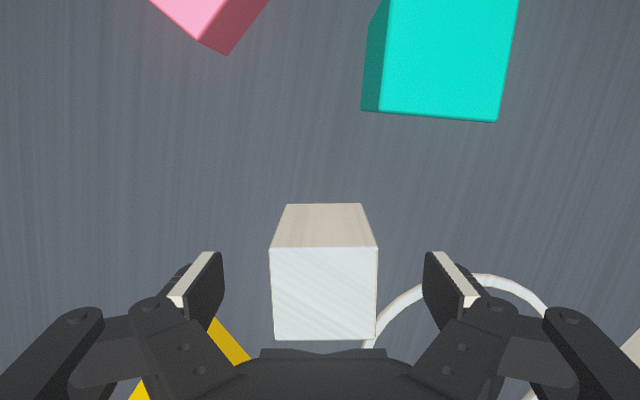

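>>> {"fn": "send_rows", "kwargs": {"moves": [{"fingers":1,"tx":0.0005,"ty":0.0005,"tz":0.01,"turn":0},{"fingers":-1,"tx":0,"ty":0,"tz":0,"turn":0},{"fingers":-1,"tx":0,"ty":0,"tz":0,"turn":0},{"fingers":-1,"tx":0,"ty":0,"tz":0,"turn":0},{"fingers":-1,"tx":0,"ty":0,"tz":0,"turn":0},{"fingers":-1,"tx":0,"ty":0,"tz":0,"turn":0},{"fingers":-1,"tx":0,"ty":0,"tz":0,"turn":0},{"fingers":-1,"tx":0,"ty":0,"tz":0,"turn":0}], "squeeze": 60}}

```text
t: 6.05
eef_pos: [489.8, -329.0, -16.0]
eef_rot: [[0.984, 0.18, -0.0], [0.18, -0.984, -0.001], [-0.0, 0.0, -1.0]]
contact_force: [-2.2, 0.1, 5.5]
width: 39.3
```

>>> {"fn": "send_rows", "kwargs": {"moves": [{"fingers":-1,"tx":0,"ty":0,"tz":-0.01,"turn":0},{"fingers":-1,"tx":0,"ty":0,"tz":-0.02,"turn":0},{"fingers":-1,"tx":0,"ty":0,"tz":-0.03,"turn":0},{"fingers":-1,"tx":0,"ty":0,"tz":-0.03,"turn":0},{"fingers":-1,"tx":0,"ty":0,"tz":-0.01,"turn":6.5},{"fingers":-1,"tx":0,"ty":0,"tz":0,"turn":6.5},{"fingers":-1,"tx":0,"ty":0,"tz":0,"turn":6.4},{"fingers":-1,"tx":0,"ty":0,"tz":0,"turn":0}]}}

```text
t: 6.85
eef_pos: [489.1, -328.0, 83.0]
eef_rot: [[0.988, -0.156, -0.001], [-0.156, -0.988, 0.001], [-0.001, -0.001, -1.0]]
contact_force: [-0.5, -0.1, -6.3]
width: 39.4
```

```bash
python3 - <<'E'
from h import *
plan(*jig(0,0),70,-9)
E
```

```text
t 6.85 pos [ 489.1 -328.    83. ] yaw -8.99 q7 0.17 F [-0.5 -0.1 -6.3] w 39.4 tilt [-1.3e-03  8.0e-04 -1.0e+00]
turn 0.01 then tx 32.0 ty -318.5 tz 13.0
```

>>> {"fn": "send_rows", "kwargs": {"moves": [{"fingers":-1,"tx":0.003,"ty":-0.015,"tz":0,"turn":0},{"fingers":-1,"tx":0.003,"ty":-0.03,"tz":0,"turn":0},{"fingers":-1,"tx":0.003,"ty":-0.03,"tz":0,"turn":0},{"fingers":-1,"tx":0.003,"ty":-0.03,"tz":0,"turn":0},{"fingers":-1,"tx":0.003,"ty":-0.03,"tz":0,"turn":0},{"fingers":-1,"tx":0.003,"ty":-0.03,"tz":0,"turn":0},{"fingers":-1,"tx":0.003,"ty":-0.03,"tz":0,"turn":0},{"fingers":-1,"tx":0.003,"ty":-0.03,"tz":0,"turn":0},{"fingers":-1,"tx":0.003,"ty":-0.03,"tz":0,"turn":0},{"fingers":-1,"tx":0.003,"ty":-0.03,"tz":0,"turn":0},{"fingers":-1,"tx":0.002,"ty":-0.02,"tz":0,"turn":0},{"fingers":-1,"tx":0,"ty":-0.0135,"tz":0,"turn":0},{"fingers":-1,"tx":0,"ty":0,"tz":0,"turn":0},{"fingers":-1,"tx":0,"ty":0,"tz":0,"turn":0}]}}

```text
t: 8.25
eef_pos: [570.9, -19.9, 83.3]
eef_rot: [[0.988, -0.156, -0.001], [-0.156, -0.988, -0.001], [-0.001, 0.001, -1.0]]
contact_force: [-0.1, -0.5, -6.1]
width: 39.2
```

```bash
python3 - <<'E'
from meas import *
c=grab('wrist','w5'); grab('side','side5'); crop(load('side5'),240,110,400,270,4,'side5c')
plan(*jig(0,0),70,-9)
print(depthpt(c,[(320,150)]))
E
```

```text
t 8.35 pos [570.9 -21.1  83.3] yaw -9.15 q7 -0.41 F [-1.3 -1.1 -6. ] w 39.7 tilt [-8.0e-04 -1.2e-03 -1.0e+00]
turn -0.15 then tx -0.8 ty -2.5 tz 13.3
[[576.88477259  22.08266956  59.83677216]]
```

View pics/w5.png

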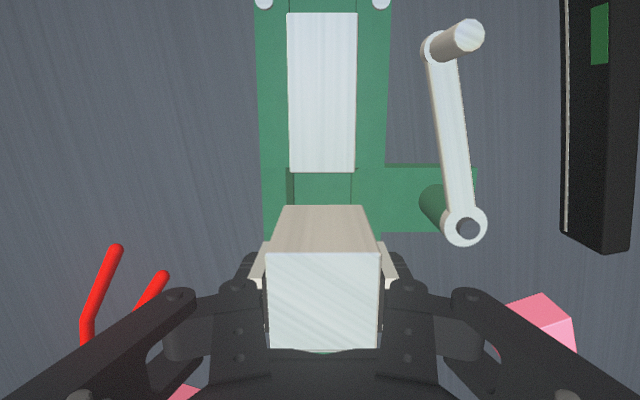

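View pics/side5c.png

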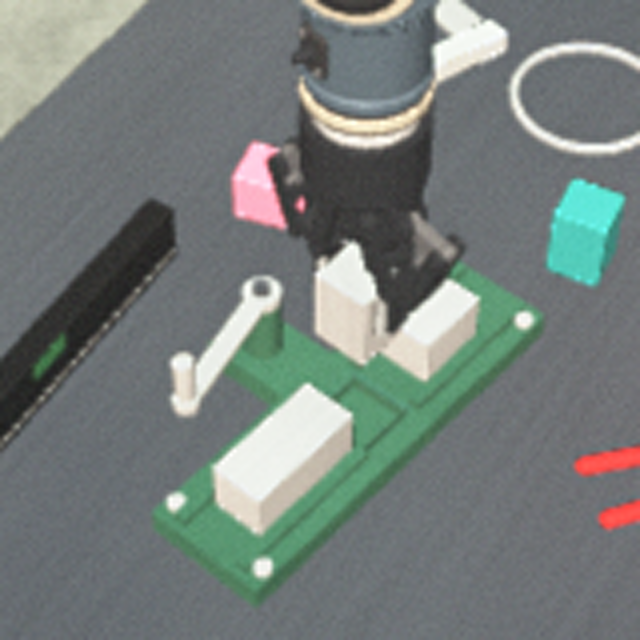

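```bash
python3 - <<'E'
from meas import *
c=load('w5'); crop(c,240,0,500,250,3,'w5c')
c5=plane(c,[(464,228)],76)[0]; print('hinge',c5)
print('edges',plane(c,[(258,60),(390,60),(262,160),(385,160)],20).round(1).tolist())
print('model hinge',jig(85,0))
top('w5',582,54,56,64,60); print('pin',plane(c,[(470,35)],112))
JX=np.array([np.cos(np.radians(JY)),np.sin(np.radians(JY))])
print((c5[:2]-85*JX))
E
```

```text
hinge [654.25988648 -34.38368366  76.        ]
edges [[544.0, 83.7, 20.0], [631.9, 69.8, 20.0], [533.1, 16.6, 20.0], [621.0, 2.7, 20.0]]
model hinge [654.45350895 -31.79692953]
w5 c 582.6 52.5 size 89.1 40.2 ang 80.8 z 59.9 10969
pin [[647.33241317  66.21378964 112.        ]]
[570.30637753 -21.08675413]
```

View pics/w5c.png

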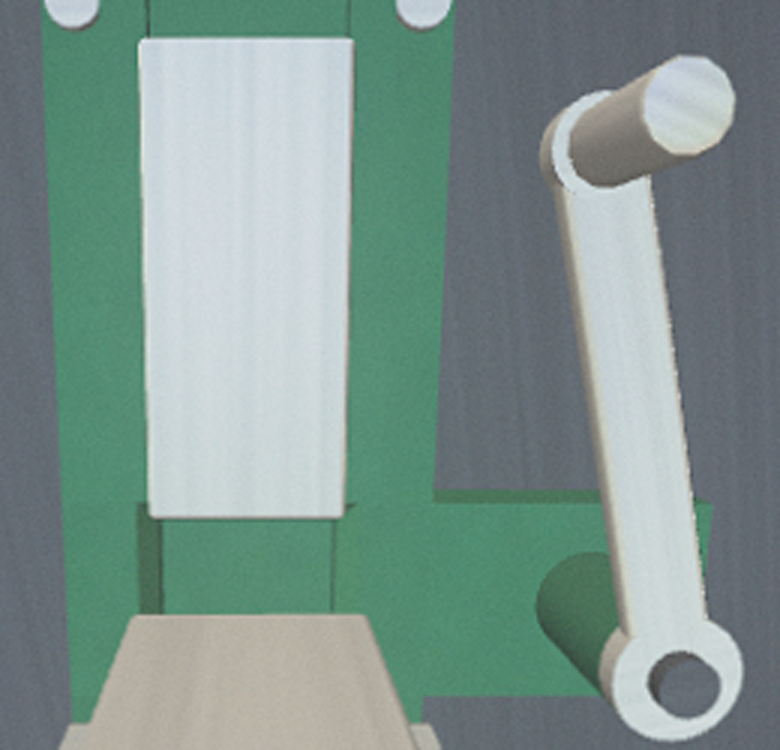

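```bash
python3 - <<'E'
from meas import *
c=load('w5');P=cloud(c);m=(P[...,2]>150)&(P[...,2]<165)&(np.abs(P[...,0]-571)<30)&(np.abs(P[...,1]+20)<35)
top('w5',571,-20,150,166,32); print(c['obs']['eef_pos'])
# block top corners
print(plane(c,[(265,252),(381,252),(379,348),(269,348)],158).round(1).tolist(),plane(c,[(265,252),(381,252),(379,348),(269,348)],158).mean(0))
E
```

```text
w5 c 571.2 -19.0 size 40.8 61.4 ang 80.9 z 158.1 13246
[570.85297687 -19.8857445   83.32701009]
[[556.3, 3.6, 158.0], [594.7, -2.5, 158.0], [589.9, -40.9, 158.0], [549.7, -34.6, 158.0]] [572.63369129 -18.57472229 158.        ]
```

>>> {"fn": "send_rows", "kwargs": {"moves": [{"fingers":-1,"tx":-0.001,"ty":0.0015,"tz":0.015,"turn":0},{"fingers":-1,"tx":0,"ty":0,"tz":0.02,"turn":0},{"fingers":-1,"tx":0,"ty":0,"tz":0.02,"turn":0},{"fingers":-1,"tx":0,"ty":0,"tz":0.015,"turn":0},{"fingers":-1,"tx":0,"ty":0,"tz":0.005,"turn":0},{"fingers":-1,"tx":0,"ty":0,"tz":0,"turn":0}]}}

```text
t: 8.95
eef_pos: [569.8, -21.1, 8.1]
eef_rot: [[0.988, -0.158, -0.001], [-0.158, -0.988, -0.0], [-0.001, 0.0, -1.0]]
contact_force: [0.5, -0.3, -5.4]
width: 39.3
```

>>> {"fn": "send_rows", "kwargs": {"moves": [{"fingers":-1,"tx":0,"ty":0,"tz":0.003,"turn":0},{"fingers":-1,"tx":0,"ty":0,"tz":0.003,"turn":0},{"fingers":-1,"tx":0,"ty":0,"tz":0.002,"turn":0},{"fingers":-1,"tx":0,"ty":0,"tz":0.002,"turn":0},{"fingers":-1,"tx":0,"ty":0,"tz":0,"turn":0}]}}

```text
t: 9.45
eef_pos: [570.0, -20.5, -1.5]
eef_rot: [[0.988, -0.157, -0.0], [-0.157, -0.988, -0.0], [-0.0, 0.0, -1.0]]
contact_force: [-0.4, 0.5, -5.7]
width: 39.6
```

>>> {"fn": "send_rows", "kwargs": {"moves": [{"fingers":-1,"tx":0,"ty":0,"tz":0.003,"turn":0},{"fingers":-1,"tx":0,"ty":0,"tz":0.002,"turn":0},{"fingers":-1,"tx":0,"ty":0,"tz":0.002,"turn":0},{"fingers":-1,"tx":0,"ty":0,"tz":0.001,"turn":0},{"fingers":-1,"tx":0,"ty":0,"tz":0,"turn":0}]}}

```text
t: 9.95
eef_pos: [570.1, -20.5, -9.6]
eef_rot: [[0.988, -0.157, -0.0], [-0.157, -0.988, -0.0], [-0.0, 0.0, -1.0]]
contact_force: [0.3, -0.2, -6.2]
width: 39.2
```

>>> {"fn": "send_rows", "kwargs": {"moves": [{"fingers":-1,"tx":0,"ty":0,"tz":0.0005,"turn":0},{"fingers":0.4,"tx":0,"ty":0,"tz":0,"turn":0},{"fingers":0.4,"tx":0,"ty":0,"tz":0,"turn":0},{"fingers":0.4,"tx":0,"ty":0,"tz":0,"turn":0},{"fingers":0.4,"tx":0,"ty":0,"tz":-0.02,"turn":0},{"fingers":0.4,"tx":0,"ty":0,"tz":-0.03,"turn":0},{"fingers":0.4,"tx":0,"ty":0,"tz":-0.03,"turn":0},{"fingers":0.4,"tx":0,"ty":0,"tz":-0.03,"turn":0},{"fingers":0.4,"tx":0,"ty":0,"tz":-0.02,"turn":0},{"fingers":0.4,"tx":0,"ty":0,"tz":0,"turn":0}]}}

```text
t: 10.95
eef_pos: [572.9, -20.2, 123.8]
eef_rot: [[0.988, -0.157, 0.008], [-0.157, -0.988, -0.0], [0.008, -0.001, -1.0]]
contact_force: [1.0, 0.3, -1.1]
width: 59.6
```

```bash
python3 - <<'E'
from meas import *
c=grab('wrist','w6'); print(c['obs']['eef_pos'],c['obs']['contact_force'],c['obs']['width'])
top('w6',571,-20,60,70,35)
E
```

```text
[572.88190063 -20.24142835 123.79314312] [ 1.00424068  0.26430244 -1.08102065] 59.63782560461018
w6 c 572.1 -12.9 size 54.9 39.9 ang 81.4 z 64.8 3017
```

View pics/w6.png

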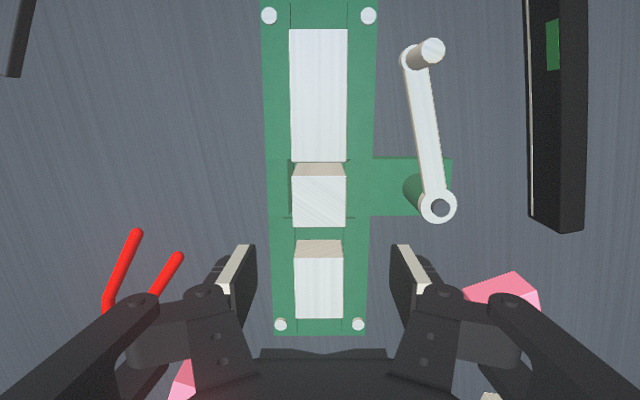

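```bash
python3 - <<'E'
from meas import *
c=load('w6'); crop(c,260,0,480,340,2.4,'w6c')
print('hinge',plane(c,[(438.5,207.5)],76)[0],'pin',plane(c,[(433,50)],112)[0])
for nm,uv,z in [('block',[(292,177),(346,177),(345,226),(292,226)],65),('barS',[(295,257),(343,257),(342,318),(294,318)],60),('barL',[(289,29),(347,29),(347,161),(290,161)],60)]:
    p=plane(c,uv,z)[:,:2]; print(nm,p.mean(0).round(1),p.round(1).tolist())
top('w6',560,-93,55,62.5,45);top('w6',582,54,55,62.5,70)
E
```

```text
hinge [655.0159849  -34.41316039  76.        ] pin [647.023173    66.34058962 112.        ]
block [571.4 -20.1] [[555.4, 1.4], [593.7, -4.7], [587.8, -41.6], [548.7, -35.3]]
barS [559.3 -93.3] [[545.5, -62.9], [582.8, -68.9], [574.2, -123.9], [534.7, -117.5]]
barL [582.8  52.6] [[570.7, 99.3], [608.7, 93.3], [596.3, 5.8], [555.5, 12.3]]
w6 c 558.9 -93.9 size 56.7 40.1 ang 80.9 z 59.9 3047
w6 c 580.8 42.2 size 110.6 40.1 ang 80.8 z 59.8 7717
```

View pics/w6c.png

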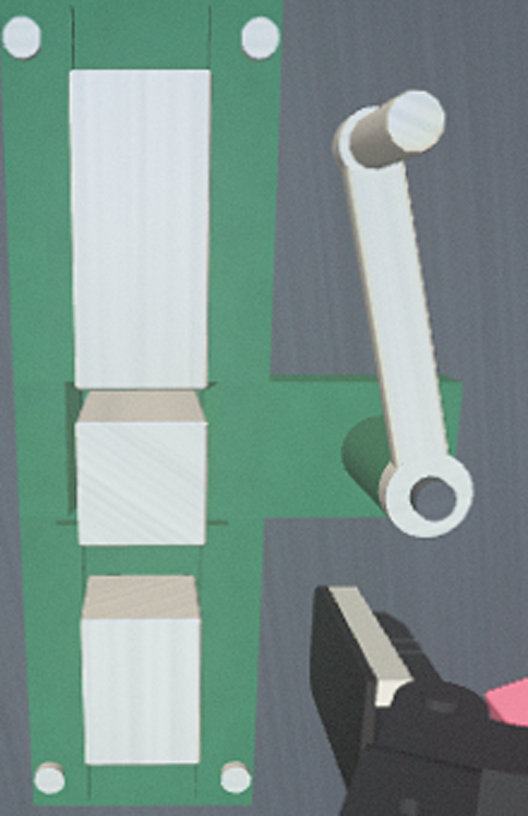

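>>> {"fn": "send_rows", "kwargs": {"moves": [{"fingers":0.2,"tx":0,"ty":0,"tz":0,"turn":-7},{"fingers":0.2,"tx":0,"ty":0,"tz":0,"turn":-6.7},{"fingers":0.2,"tx":0,"ty":0,"tz":0,"turn":0}]}}

```text
t: 11.3
eef_pos: [569.2, -20.6, 118.7]
eef_rot: [[0.997, 0.081, -0.002], [0.081, -0.997, 0.0], [-0.002, -0.001, -1.0]]
contact_force: [-0.2, 0.1, -1.0]
width: 51.1
```

```bash
sed -i 's/^J=.*/J=np.array([571.2,-20.3]); JY=-9.2/' h.py; python3 - <<'E'
from h import *
plan(647,66.3,42,4.5)
E
```

```text
t 11.3 pos [569.2 -20.6 118.7] yaw 4.67 q7 -0.18 F [-0.2  0.1 -1. ] w 51.1 tilt [-2.4e-03  4.0e-04 -1.0e+00]
turn 0.17 then tx 84.3 ty -80.5 tz 76.7
```

>>> {"fn": "send_rows", "kwargs": {"moves": [{"fingers":0.2,"tx":0.02,"ty":-0.02,"tz":0,"turn":0},{"fingers":0.2,"tx":0.022,"ty":-0.02,"tz":0,"turn":0},{"fingers":0.2,"tx":0.022,"ty":-0.02,"tz":0,"turn":0},{"fingers":0.2,"tx":0.0203,"ty":-0.0205,"tz":0,"turn":0},{"fingers":0.2,"tx":0,"ty":0,"tz":0,"turn":0},{"fingers":0.2,"tx":0,"ty":0,"tz":0.02,"turn":0},{"fingers":0.2,"tx":0,"ty":0,"tz":0,"turn":0}]}}

```text
t: 12.0
eef_pos: [644.9, 65.5, 96.7]
eef_rot: [[0.997, 0.08, -0.007], [0.08, -0.997, -0.002], [-0.007, 0.001, -1.0]]
contact_force: [-0.4, -0.3, 0.2]
width: 51.2
```

```bash
python3 - <<'E'
from meas import *
c=grab('wrist','w7')
plan(647,66.3,42,4.5); top('w7',647,66,106,116,20)
E
```

```text
t 12.05 pos [645.8  65.5  98.1] yaw 4.57 q7 -0.33 F [-0.1 -0.5  0.8] w 51.2 tilt [-0.0045 -0.0013 -1.    ]
turn 0.07 then tx 1.3 ty -0.7 tz 56.1
w7 c 646.9 66.7 size 13.3 13.6 ang 2.6 z 111.6 561
```

View pics/w7.png

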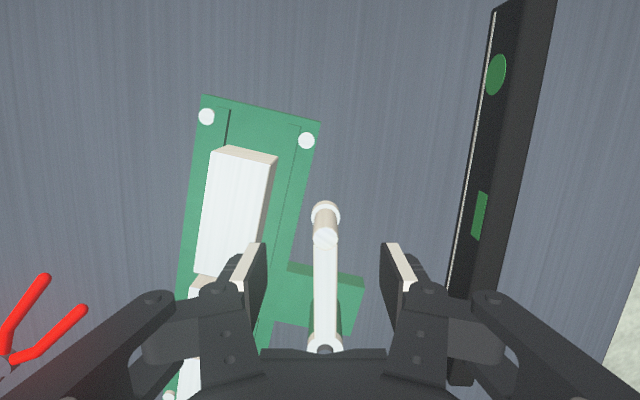

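>>> {"fn": "send_rows", "kwargs": {"moves": [{"fingers":0.2,"tx":0.0012,"ty":-0.001,"tz":0.02,"turn":0},{"fingers":0.2,"tx":0,"ty":0,"tz":0.02,"turn":0},{"fingers":0.2,"tx":0,"ty":0,"tz":0.015,"turn":0},{"fingers":0.2,"tx":0,"ty":0,"tz":0,"turn":0},{"fingers":-1,"tx":0,"ty":0,"tz":0,"turn":0},{"fingers":-1,"tx":0,"ty":0,"tz":0,"turn":0},{"fingers":-1,"tx":0,"ty":0,"tz":0,"turn":0},{"fingers":-1,"tx":0,"ty":0,"tz":0,"turn":0},{"fingers":-1,"tx":0,"ty":0,"tz":0,"turn":0}], "squeeze": 30}}

```text
t: 12.95
eef_pos: [649.3, 67.9, 46.3]
eef_rot: [[0.997, 0.081, 0.002], [0.081, -0.997, 0.0], [0.002, 0.0, -1.0]]
contact_force: [-0.9, -0.3, 6.9]
width: 12.9
```

```bash
python3 - <<'E'
from h import *
plan(647,66.3,42,4.5)
E
```

```text
t 12.95 pos [649.3  67.9  46.3] yaw 4.67 q7 -0.36 F [-0.9 -0.3  6.9] w 12.9 tilt [ 1.6e-03  1.0e-04 -1.0e+00]
turn 0.17 then tx -2.5 ty 1.4 tz 4.3
```

>>> {"fn": "send_rows", "kwargs": {"moves": [{"fingers":-1,"tx":0,"ty":0,"tz":-0.004,"turn":0},{"fingers":-1,"tx":-0.0111,"ty":0.0006,"tz":0,"turn":-6.4},{"fingers":-1,"tx":-0.0111,"ty":0.0006,"tz":0,"turn":-6.4},{"fingers":-1,"tx":-0.0111,"ty":0.0006,"tz":0,"turn":-6.4},{"fingers":-1,"tx":0,"ty":0,"tz":0,"turn":0}]}}

```text
t: 13.45
eef_pos: [613.5, 59.6, 46.8]
eef_rot: [[0.914, 0.406, -0.005], [0.406, -0.914, 0.001], [-0.004, -0.003, -1.0]]
contact_force: [-0.1, 2.6, -15.0]
width: 12.9
```

```bash
python3 - <<'E'
from h import *
H=np.array([655,-34.2])
o=sensors.get_obs(); d=o['eef_pos'][:2]-H
print('r',np.hypot(*d),'ang',np.degrees(np.arctan2(d[1],d[0]))-80.8)
plan(647,66.3,42,24)
E
```

```text
r 102.51904041022478 ang 33.06447157628914
t 13.45 pos [613.5  59.6  46.8] yaw 23.93 q7 -0.07 F [ -0.1   2.6 -15. ] w 12.9 tilt [-5.1e-03  6.0e-04 -1.0e+00]
turn -0.07 then tx 33.3 ty 7.5 tz 4.8
```

>>> {"fn": "send_rows", "kwargs": {"moves": [{"fingers":-1,"tx":-0.0111,"ty":0.0006,"tz":0.002,"turn":-6.4},{"fingers":-1,"tx":-0.0111,"ty":0.0006,"tz":0,"turn":-6.4},{"fingers":-1,"tx":-0.0111,"ty":0.0006,"tz":0,"turn":-6.4},{"fingers":-1,"tx":-0.0111,"ty":0.0006,"tz":0,"turn":-6.4},{"fingers":-1,"tx":-0.0111,"ty":0.0006,"tz":0,"turn":-6.4},{"fingers":-1,"tx":-0.0111,"ty":0.0006,"tz":0,"turn":-6.4},{"fingers":-1,"tx":-0.0111,"ty":0.0006,"tz":0,"turn":-6.4},{"fingers":-1,"tx":0,"ty":0,"tz":0,"turn":0}]}}

```text
t: 14.25
eef_pos: [560.1, 5.1, 46.5]
eef_rot: [[0.365, 0.931, -0.008], [0.931, -0.365, 0.0], [-0.003, -0.007, -1.0]]
contact_force: [-7.5, 3.8, -1.7]
width: 13.0
```

```bash
python3 - <<'E'
from h import *
H=np.array([655,-34.2])
o=sensors.get_obs(); d=o['eef_pos'][:2]-H
print('r',np.hypot(*d),'ang',np.degrees(np.arctan2(d[1],d[0]))-80.8)
plan(*jig(-15,0),42,80.8)
E
```

```text
r 102.70149471905312 ang 76.67751779446179
t 14.25 pos [560.1   5.1  46.5] yaw 68.6 q7 0.66 F [-7.5  3.8 -1.7] w 13.0 tilt [-7.7e-03  3.0e-04 -1.0e+00]
turn -12.2 then tx -23.3 ty -0.0 tz 4.5
```

>>> {"fn": "send_rows", "kwargs": {"moves": [{"fingers":-1,"tx":-0.0111,"ty":0,"tz":0,"turn":-6.4},{"fingers":-1,"tx":-0.0111,"ty":0,"tz":0,"turn":-6.0},{"fingers":-1,"tx":-0.003,"ty":0,"tz":0,"turn":0},{"fingers":-1,"tx":-0.002,"ty":0,"tz":0,"turn":0},{"fingers":-1,"tx":0,"ty":0,"tz":0,"turn":0}]}}

```text
t: 14.75
eef_pos: [554.0, -17.1, 46.5]
eef_rot: [[0.155, 0.988, -0.004], [0.988, -0.155, 0.005], [0.004, -0.005, -1.0]]
contact_force: [-4.7, 7.9, -5.1]
width: 13.2
```

```bash
python3 - <<'E'
from h import *
H=np.array([655,-34.2])
o=sensors.get_obs(); d=o['eef_pos'][:2]-H
print('r',np.hypot(*d),'ang',np.degrees(np.arctan2(d[1],d[0]))-80.8)
plan(*jig(-15,0),42,80.8)
E
```

```text
r 102.44996399253448 ang 89.61619831399632
t 14.75 pos [554.  -17.1  46.5] yaw 81.1 q7 0.89 F [-4.7  7.9 -5.1] w 13.2 tilt [-0.0042  0.0046 -1.    ]
turn 0.3 then tx -0.4 ty 2.5 tz 4.5
```

>>> {"fn": "send_rows", "kwargs": {"moves": [{"fingers":-1,"tx":-0.002,"ty":0,"tz":0,"turn":0},{"fingers":-1,"tx":0,"ty":0,"tz":0,"turn":0},{"fingers":-1,"tx":0,"ty":0,"tz":0,"turn":0}]}}

```text
t: 15.05
eef_pos: [554.0, -17.1, 46.6]
eef_rot: [[0.153, 0.988, -0.003], [0.988, -0.153, 0.007], [0.006, -0.004, -1.0]]
contact_force: [-3.2, 12.3, -7.1]
width: 13.0
```

>>> {"fn": "send_rows", "kwargs": {"moves": [{"fingers":-1,"tx":0.002,"ty":0,"tz":0,"turn":0},{"fingers":0,"tx":0,"ty":0,"tz":0,"turn":0},{"fingers":0,"tx":0,"ty":0,"tz":0,"turn":0},{"fingers":0,"tx":0,"ty":0,"tz":0,"turn":0},{"fingers":0,"tx":0,"ty":0,"tz":-0.03,"turn":0},{"fingers":0,"tx":0,"ty":0,"tz":-0.03,"turn":0},{"fingers":0,"tx":0,"ty":0,"tz":-0.03,"turn":0},{"fingers":0,"tx":0,"ty":0,"tz":0,"turn":0}]}}

```text
t: 15.85
eef_pos: [559.9, -21.2, 141.7]
eef_rot: [[0.157, 0.988, 0.009], [0.988, -0.157, -0.001], [0.001, 0.009, -1.0]]
contact_force: [0.4, 0.5, 0.3]
width: 42.7
```

```bash
python3 - <<'E'
from meas import *
c=grab('wrist','w8');grab('side','side8');crop(load('side8'),240,130,400,270,5,'side8c')
plan(471,356,137,75)
top('w8',554,-17,106,116,25);top('side8',554,-17,106,116,25)
E
```

```text
t 15.95 pos [557.  -22.  137.9] yaw 80.97 q7 0.98 F [ 0.7 -0.1 -0.4] w 42.9 tilt [ 0.002  -0.0011 -1.    ]
turn 5.97 then tx 342.9 ty -180.9 tz 0.9
w8 c 556.0 -17.9 size 13.1 13.4 ang 80.8 z 111.6 364
side8 c 555.6 -15.9 size 10.2 14.9 ang 32.7 z 111.5 25
```

View pics/w8.png

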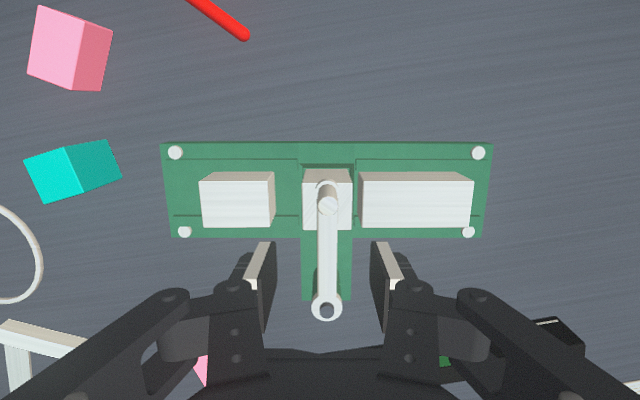

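View pics/side8c.png

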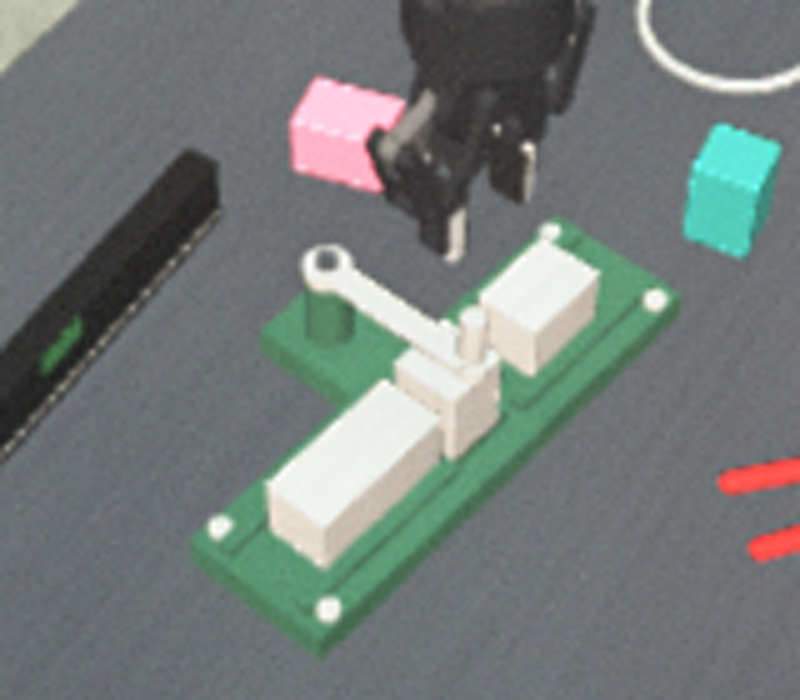

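>>> {"fn": "send_rows", "kwargs": {"moves": [{"fingers":1,"tx":0,"ty":0,"tz":-0.01,"turn":8},{"fingers":1,"tx":0,"ty":0,"tz":-0.01,"turn":8},{"fingers":1,"tx":0,"ty":0,"tz":0,"turn":8},{"fingers":1,"tx":0,"ty":0,"tz":0,"turn":8},{"fingers":1,"tx":0,"ty":0,"tz":0,"turn":8},{"fingers":1,"tx":0,"ty":0,"tz":0,"turn":8},{"fingers":1,"tx":0,"ty":0,"tz":0,"turn":8},{"fingers":1,"tx":0,"ty":0,"tz":0,"turn":8},{"fingers":1,"tx":0,"ty":0,"tz":0,"turn":8},{"fingers":1,"tx":0,"ty":0,"tz":0,"turn":8},{"fingers":1,"tx":0,"ty":0,"tz":0,"turn":8},{"fingers":1,"tx":0,"ty":0,"tz":0,"turn":8.3},{"fingers":1,"tx":0,"ty":0,"tz":0,"turn":0}]}}

```text
t: 17.25
eef_pos: [555.6, -21.6, 155.9]
eef_rot: [[0.965, -0.263, -0.002], [-0.263, -0.965, -0.001], [-0.002, 0.001, -1.0]]
contact_force: [0.1, 0.4, -0.1]
width: 85.4
```

```bash
python3 - <<'E'
from h import *
plan(471,356,150,-15.4)
E
```

```text
t 17.25 pos [555.6 -21.6 155.9] yaw -15.25 q7 -0.5 F [ 0.1  0.4 -0.1] w 85.4 tilt [-2.1e-03 -7.0e-04 -1.0e+00]
turn 0.15 then tx -181.9 ty -341.6 tz 5.9
```

>>> {"fn": "send_rows", "kwargs": {"moves": [{"fingers":1,"tx":-0.015,"ty":-0.028,"tz":0,"turn":0},{"fingers":1,"tx":-0.015,"ty":-0.028,"tz":0,"turn":0},{"fingers":1,"tx":-0.015,"ty":-0.028,"tz":0,"turn":0},{"fingers":1,"tx":-0.015,"ty":-0.028,"tz":0,"turn":0},{"fingers":1,"tx":-0.015,"ty":-0.028,"tz":0,"turn":0},{"fingers":1,"tx":-0.015,"ty":-0.028,"tz":0,"turn":0},{"fingers":1,"tx":-0.015,"ty":-0.028,"tz":0,"turn":0},{"fingers":1,"tx":-0.015,"ty":-0.028,"tz":0,"turn":0},{"fingers":1,"tx":-0.015,"ty":-0.028,"tz":0,"turn":0},{"fingers":1,"tx":-0.015,"ty":-0.028,"tz":0,"turn":0},{"fingers":1,"tx":-0.015,"ty":-0.028,"tz":0,"turn":0},{"fingers":1,"tx":-0.015,"ty":-0.028,"tz":0,"turn":0},{"fingers":1,"tx":-0.001,"ty":-0.004,"tz":0,"turn":0},{"fingers":1,"tx":0,"ty":0,"tz":0,"turn":0},{"fingers":1,"tx":0,"ty":0,"tz":0,"turn":0}]}}

```text
t: 18.75
eef_pos: [471.5, 352.7, 156.3]
eef_rot: [[0.965, -0.263, -0.001], [-0.263, -0.965, -0.002], [-0.0, 0.002, -1.0]]
contact_force: [0.4, 0.7, 0.1]
width: 85.4
```

```bash
python3 - <<'E'
from meas import *
c=grab('wrist','w9')
plan(471,356,20,-15.4);top('w9',471,356,78,88,30);top('w9',471,356,25,34,55)
E
```

```text
t 18.8 pos [471.7 352.5 156.5] yaw -15.31 q7 -1.24 F [ 0.6 -0.8  0.3] w 85.5 tilt [-3.0e-04 -1.7e-03 -1.0e+00]
turn 0.09 then tx -1.6 ty -3.2 tz 136.5
w9 c 472.3 355.8 size 16.2 35.2 ang 75.8 z 82.9 968
w9 c 472.1 355.5 size 60.6 66.0 ang 75.8 z 29.9 3075
```

View pics/w9.png

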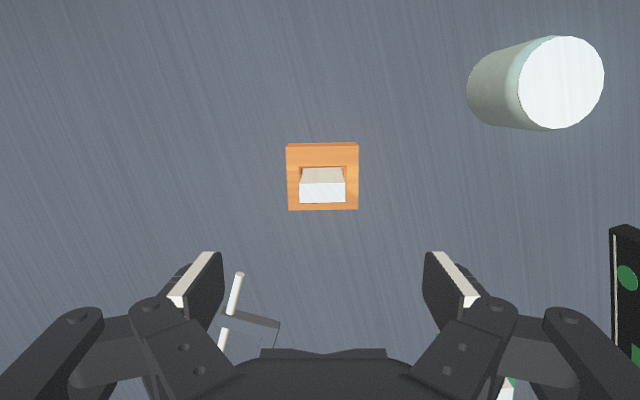

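>>> {"fn": "send_rows", "kwargs": {"moves": [{"fingers":1,"tx":-0.0003,"ty":-0.003,"tz":0.02,"turn":-1.1},{"fingers":1,"tx":0,"ty":0,"tz":0.03,"turn":0},{"fingers":1,"tx":0,"ty":0,"tz":0.03,"turn":0},{"fingers":1,"tx":0,"ty":0,"tz":0.02,"turn":0},{"fingers":1,"tx":0,"ty":0,"tz":0,"turn":0},{"fingers":1,"tx":0,"ty":0,"tz":0,"turn":0}]}}

```text
t: 19.4
eef_pos: [472.1, 356.6, 57.4]
eef_rot: [[0.969, -0.245, 0.0], [-0.245, -0.969, -0.0], [0.0, 0.0, -1.0]]
contact_force: [0.3, -0.5, -0.1]
width: 85.6
```

```bash
python3 - <<'E'
from meas import *
c=grab('wrist','w10')
top('w10',472,356,78,88,30);plan(472.3,355.8,10,-14.2)
E
```

```text
w10 c 472.7 355.7 size 16.8 36.0 ang 75.9 z 82.9 2369
t 19.45 pos [472.5 357.3  58.2] yaw -14.18 q7 -1.3 F [ 1.  -0.2 -1.1] w 85.2 tilt [ 1.6e-03  9.0e-04 -1.0e+00]
turn 0.02 then tx 0.1 ty 1.5 tz 48.2
```

>>> {"fn": "send_rows", "kwargs": {"moves": [{"fingers":1,"tx":0,"ty":0.0008,"tz":0.02,"turn":0},{"fingers":1,"tx":0,"ty":0,"tz":0.015,"turn":0},{"fingers":1,"tx":0,"ty":0,"tz":0.011,"turn":0},{"fingers":1,"tx":0,"ty":0,"tz":0,"turn":0},{"fingers":-1,"tx":0,"ty":0,"tz":0,"turn":0},{"fingers":-1,"tx":0,"ty":0,"tz":0,"turn":0},{"fingers":-1,"tx":0,"ty":0,"tz":0,"turn":0},{"fingers":-1,"tx":0,"ty":0,"tz":0,"turn":0},{"fingers":-1,"tx":0,"ty":0,"tz":0,"turn":0},{"fingers":-1,"tx":0,"ty":0,"tz":0,"turn":0},{"fingers":-1,"tx":0,"ty":0,"tz":0,"turn":0},{"fingers":-1,"tx":0,"ty":0,"tz":0,"turn":0}], "squeeze": 50}}

```text
t: 20.65
eef_pos: [471.8, 357.0, 11.8]
eef_rot: [[0.97, -0.244, 0.001], [-0.244, -0.97, 0.001], [0.001, -0.001, -1.0]]
contact_force: [0.1, -0.8, 6.7]
width: 35.1
```

>>> {"fn": "send_rows", "kwargs": {"moves": [{"fingers":-1,"tx":0,"ty":0,"tz":-0.01,"turn":0},{"fingers":-1,"tx":0,"ty":0,"tz":-0.015,"turn":0},{"fingers":-1,"tx":0,"ty":0,"tz":-0.03,"turn":0},{"fingers":-1,"tx":0,"ty":0,"tz":-0.03,"turn":0},{"fingers":-1,"tx":0,"ty":0,"tz":-0.03,"turn":0},{"fingers":-1,"tx":0,"ty":0,"tz":-0.02,"turn":-5},{"fingers":-1,"tx":0,"ty":0,"tz":0,"turn":0}]}}

```text
t: 21.35
eef_pos: [472.5, 358.2, 149.7]
eef_rot: [[0.987, -0.159, 0.005], [-0.159, -0.987, 0.004], [0.004, -0.005, -1.0]]
contact_force: [0.5, 0.2, -3.7]
width: 35.7
```

```bash
python3 - <<'E'
from h import *
plan(*jig(0,-33),130,-9.2)
E
```

```text
t 21.35 pos [472.5 358.2 149.7] yaw -9.12 q7 -1.16 F [ 0.5  0.2 -3.7] w 35.7 tilt [ 0.0051  0.0039 -1.    ]
turn 0.08 then tx 158.0 ty 390.8 tz 19.7
```

>>> {"fn": "send_rows", "kwargs": {"moves": [{"fingers":-1,"tx":0.006,"ty":0.015,"tz":0,"turn":0},{"fingers":-1,"tx":0.012,"ty":0.029,"tz":0,"turn":0},{"fingers":-1,"tx":0.012,"ty":0.029,"tz":0,"turn":0},{"fingers":-1,"tx":0.012,"ty":0.029,"tz":0,"turn":0},{"fingers":-1,"tx":0.012,"ty":0.029,"tz":0,"turn":0},{"fingers":-1,"tx":0.012,"ty":0.029,"tz":0,"turn":0},{"fingers":-1,"tx":0.012,"ty":0.029,"tz":0,"turn":0},{"fingers":-1,"tx":0.012,"ty":0.029,"tz":0,"turn":0},{"fingers":-1,"tx":0.012,"ty":0.029,"tz":0,"turn":0},{"fingers":-1,"tx":0.012,"ty":0.029,"tz":0,"turn":0},{"fingers":-1,"tx":0.012,"ty":0.029,"tz":0,"turn":0},{"fingers":-1,"tx":0.012,"ty":0.029,"tz":0,"turn":0},{"fingers":-1,"tx":0.012,"ty":0.029,"tz":0,"turn":0},{"fingers":-1,"tx":0.008,"ty":0.027,"tz":0,"turn":0},{"fingers":-1,"tx":0,"ty":0,"tz":0,"turn":0},{"fingers":-1,"tx":0,"ty":0,"tz":0,"turn":0}]}}

```text
t: 22.95
eef_pos: [563.5, -55.3, 144.3]
eef_rot: [[0.987, -0.162, -0.004], [-0.162, -0.987, 0.0], [-0.004, 0.001, -1.0]]
contact_force: [0.1, 1.0, -3.1]
width: 35.3
```

```bash
python3 - <<'E'
from meas import *
c=grab('wrist','w11'); plan(*jig(0,-33),30,-9.2); grab('side','side11');crop(load('side11'),240,110,400,270,4,'side11c')
z=c['obs']['eef_pos'][2]-3.8+75; print(z)
top('w11',566,-53,z-5,z+6,24)
E
```

```text
t 23.0 pos [563.8 -53.8 144.7] yaw -9.2 q7 -0.36 F [-0.3  0.1 -4.5] w 35.7 tilt [-3.2e-03  6.0e-04 -1.0e+00]
turn 0.0 then tx 1.9 ty -1.2 tz 114.7
215.45522480967952
w11 c 565.6 -55.5 size 23.0 45.2 ang 81.0 z 215.4 5436
```

View pics/w11.png

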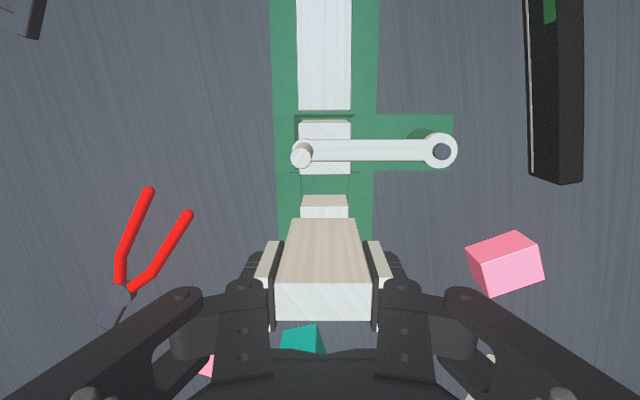

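View pics/side11c.png

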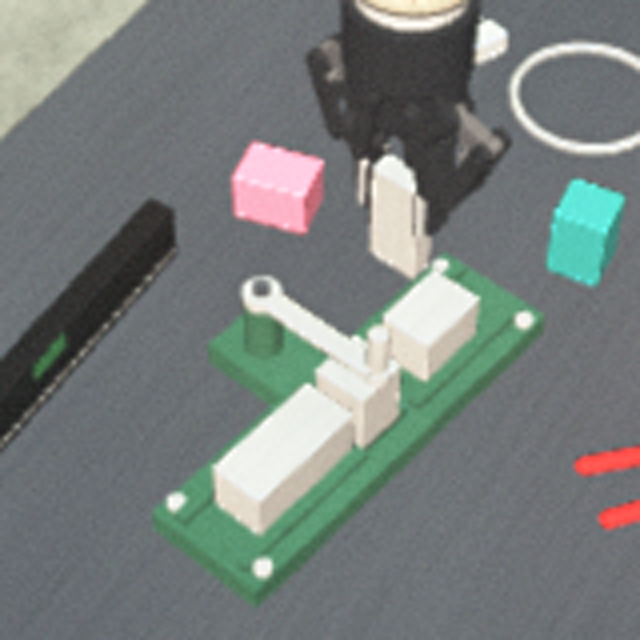

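```bash
python3 - <<'E'
from meas import *
c=load('w11'); crop(c,250,80,400,330,2.4,'w11c')
p=plane(c,[(274,283),(371,282),(371,320),(276,320)],215.5)[:,:2];print('sp',p.round(1).tolist(),p.mean(0))
P=cloud(c)
e=plane(c,[(301,174.5),(350.5,174)],65)[:,:2].mean(0); b=plane(c,[(302,206.5),(348,206)],60)[:,:2].mean(0)
Y=np.array([.16,.987]);print('blockedge',e,'bar',b,'gap',(e-b)@Y,'mid',(e+b)/2,'jig y',((e-J)@Y,(b-J)@Y,(p.mean(0)-J)@Y))
E
```

```text
sp [[549.0, -45.6], [583.2, -50.7], [581.3, -66.4], [546.6, -60.8]] [565.03421005 -55.88496704]
blockedge [569.13189711 -39.57813349] bar [564.13898142 -66.65578863] gap 27.52451213336389 mid [566.63543926 -53.11696106] jig y (np.float64(-19.35841421343264), np.float64(-46.88292634679653), np.float64(-36.10888885510014))
```

View pics/w11c.png

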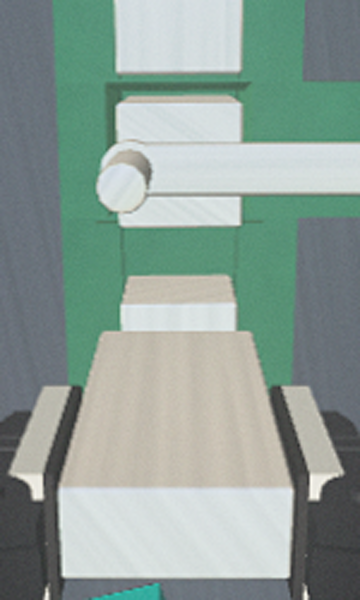

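>>> {"fn": "send_rows", "kwargs": {"moves": [{"fingers":-1,"tx":0.0012,"ty":-0.0024,"tz":0,"turn":0},{"fingers":-1,"tx":0,"ty":0,"tz":0.02,"turn":0},{"fingers":-1,"tx":0,"ty":0,"tz":0.02,"turn":0},{"fingers":-1,"tx":0,"ty":0,"tz":0.015,"turn":0},{"fingers":-1,"tx":0,"ty":0,"tz":0,"turn":0},{"fingers":-1,"tx":0,"ty":0,"tz":0,"turn":0}]}}

```text
t: 23.65
eef_pos: [567.3, -50.7, 91.3]
eef_rot: [[0.987, -0.158, 0.0], [-0.158, -0.987, 0.0], [0.0, -0.0, -1.0]]
contact_force: [-0.6, -0.5, -2.9]
width: 35.2
```

```bash
python3 - <<'E'
from meas import *
c=grab('wrist','w12'); plan(*jig(0,-33),24,-9.2); grab('side','side12');crop(load('side12'),240,110,400,270,4,'side12c');c=grab('scene','scene12');crop(c,230,140,390,270,4.5,'scene12c')
E
```

```text
t 23.7 pos [567.8 -50.8  91.8] yaw -9.09 q7 -0.41 F [-0.3  0.6 -2.5] w 35.3 tilt [ 1.4e-03  1.0e-04 -1.0e+00]
turn 0.11 then tx -1.5 ty 2.3 tz 67.8
```

View pics/w12.png

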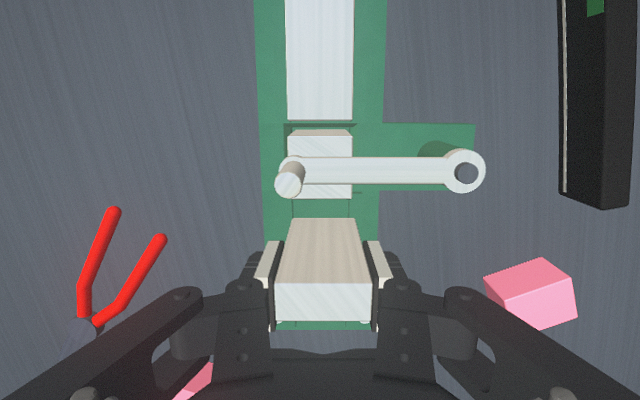

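View pics/side12c.png

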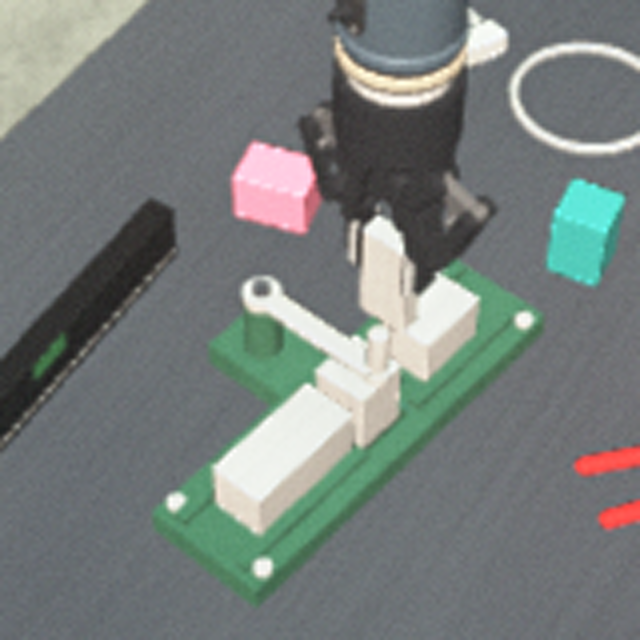

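View pics/scene12c.png

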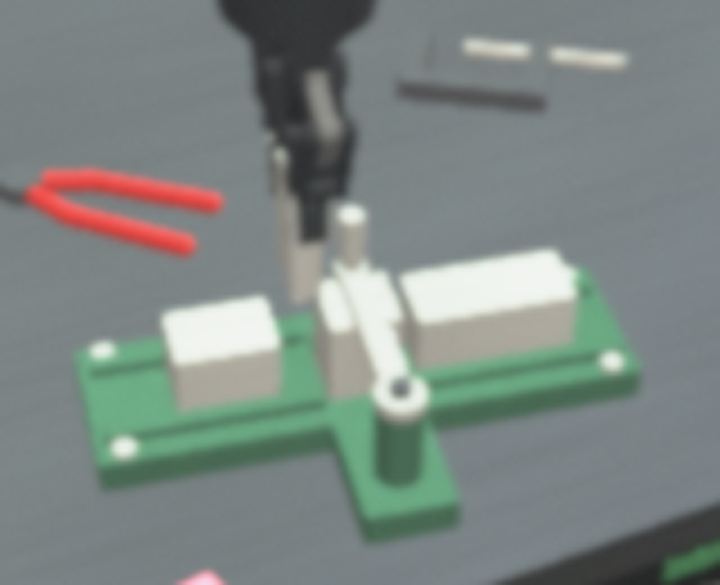

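```bash
python3 - <<'E'
from meas import *
c=load('w12')
z=c['obs']['eef_pos'][2]+71.2
p=plane(c,[(274,283),(371,282),(371,320),(276,320)],z)[:,:2]
e=plane(c,[(288,198.5),(352,198)],65)[:,:2].mean(0);bl=plane(c,[(287,120),(353,120)],60)[:,:2].mean(0)
Y=np.array([.16,.987]);X=np.array([.987,-.16])
print('sp',p.mean(0),'edge',e,'barL',bl,'sp-edge y',(p.mean(0)-e)@Y,'x',(p.mean(0)-e)@X)
print(plane(c,[(250,5),(387,5),(258,122),(383,122)],20).round(1))
E
```

```text
sp [568.47726927 -51.30391729] edge [568.4295226  -39.04133371] barL [576.05248869   8.3539873 ] sp-edge y -12.095530527610265 x 2.009139336014468
[[541.   89.8  20. ]
 [632.2  75.1  20. ]
 [530.7  12.6  20. ]
 [620.4  -1.7  20. ]]
```

>>> {"fn": "send_rows", "kwargs": {"moves": [{"fingers":-1,"tx":-0.0017,"ty":0.0018,"tz":0,"turn":0},{"fingers":-1,"tx":0,"ty":0,"tz":0.01,"turn":0},{"fingers":-1,"tx":0,"ty":0,"tz":0.01,"turn":0},{"fingers":-1,"tx":0,"ty":0,"tz":0.004,"turn":0},{"fingers":-1,"tx":0,"ty":0,"tz":0,"turn":0}]}}

```text
t: 24.3
eef_pos: [564.1, -52.8, 65.8]
eef_rot: [[0.987, -0.158, -0.002], [-0.158, -0.987, 0.0], [-0.002, 0.0, -1.0]]
contact_force: [0.0, 0.0, -3.2]
width: 35.4
```

>>> {"fn": "send_rows", "kwargs": {"moves": [{"fingers":-1,"tx":0,"ty":0,"tz":0.006,"turn":0},{"fingers":-1,"tx":0,"ty":0,"tz":0.006,"turn":0},{"fingers":-1,"tx":0,"ty":0,"tz":0,"turn":0}]}}

```text
t: 24.6
eef_pos: [564.3, -52.8, 54.1]
eef_rot: [[0.987, -0.159, -0.002], [-0.159, -0.987, 0.0], [-0.002, 0.0, -1.0]]
contact_force: [0.3, 0.7, -3.2]
width: 35.4
```

```bash
python3 - <<'E'
from meas import *
plan(*jig(0,-33),24,-9.2);c=grab('scene','scene13');crop(c,230,140,390,270,4.5,'scene13c')
E
```

```text
t 24.6 pos [564.3 -52.8  54.1] yaw -9.12 q7 -0.44 F [ 0.3  0.7 -3.2] w 35.4 tilt [-1.8e-03  1.0e-04 -1.0e+00]
turn 0.08 then tx 1.6 ty -0.2 tz 30.1
```

View pics/scene13c.png

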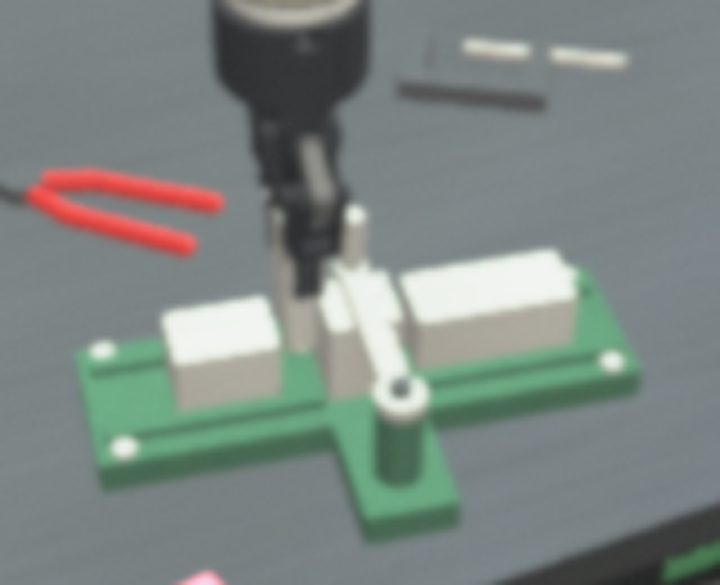

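>>> {"fn": "send_rows", "kwargs": {"moves": [{"fingers":-1,"tx":0.001,"ty":0,"tz":0.008,"turn":0},{"fingers":-1,"tx":0,"ty":0,"tz":0.008,"turn":0},{"fingers":-1,"tx":0,"ty":0,"tz":0.006,"turn":0},{"fingers":-1,"tx":0,"ty":0,"tz":0.004,"turn":0},{"fingers":-1,"tx":0,"ty":0,"tz":0,"turn":0}]}}

```text
t: 25.15
eef_pos: [565.4, -53.0, 28.2]
eef_rot: [[0.987, -0.158, -0.002], [-0.158, -0.987, 0.0], [-0.002, 0.0, -1.0]]
contact_force: [0.2, -0.1, -3.3]
width: 35.2
```

>>> {"fn": "send_rows", "kwargs": {"moves": [{"fingers":-1,"tx":0,"ty":0,"tz":0.002,"turn":0},{"fingers":-1,"tx":0,"ty":0,"tz":0.001,"turn":0},{"fingers":-1,"tx":0,"ty":0,"tz":0,"turn":0}]}}

```text
t: 25.45
eef_pos: [566.1, -53.0, 26.2]
eef_rot: [[0.987, -0.159, 0.0], [-0.159, -0.987, -0.0], [0.0, 0.0, -1.0]]
contact_force: [0.7, 0.1, -3.2]
width: 35.4
```

>>> {"fn": "send_rows", "kwargs": {"moves": [{"fingers":-1,"tx":0,"ty":0,"tz":0.0015,"turn":0},{"fingers":-1,"tx":0,"ty":0,"tz":0.001,"turn":0},{"fingers":-1,"tx":0,"ty":0,"tz":0,"turn":0}]}}

```text
t: 25.75
eef_pos: [566.1, -53.0, 23.8]
eef_rot: [[0.987, -0.159, 0.0], [-0.159, -0.987, -0.0], [0.0, 0.0, -1.0]]
contact_force: [-0.1, 0.0, -1.6]
width: 35.4
```

>>> {"fn": "send_rows", "kwargs": {"moves": [{"fingers":-1,"tx":0,"ty":0,"tz":0.0006,"turn":0},{"fingers":-1,"tx":0,"ty":0,"tz":0,"turn":0},{"fingers":0.3,"tx":0,"ty":0,"tz":0,"turn":0},{"fingers":0.3,"tx":0,"ty":0,"tz":0,"turn":0},{"fingers":0.3,"tx":0,"ty":0,"tz":0,"turn":0},{"fingers":0.3,"tx":0,"ty":0,"tz":0,"turn":0},{"fingers":0.3,"tx":0,"ty":0,"tz":-0.01,"turn":0},{"fingers":0.3,"tx":0,"ty":0,"tz":-0.02,"turn":0},{"fingers":0.3,"tx":0,"ty":0,"tz":-0.03,"turn":0},{"fingers":0.3,"tx":0,"ty":0,"tz":-0.03,"turn":0},{"fingers":0.3,"tx":0,"ty":0,"tz":0,"turn":0}]}}

```text
t: 26.85
eef_pos: [569.5, -52.6, 118.0]
eef_rot: [[0.987, -0.159, 0.009], [-0.159, -0.987, -0.001], [0.009, -0.001, -1.0]]
contact_force: [0.2, 0.7, 0.1]
width: 55.5
```

```bash
python3 - <<'E'
from meas import *
plan(*jig(0,-125),110,-9.2)
c=grab('wrist','w14');top('w14',566,-53,90,100,30)
c=grab('scene','scene14');crop(c,230,140,390,270,4.5,'scene14c')
E
```

```text
t 26.85 pos [569.5 -52.6 118. ] yaw -9.12 q7 -0.39 F [0.2 0.7 0.1] w 55.5 tilt [ 9.3e-03 -7.0e-04 -1.0e+00]
turn 0.08 then tx -3.5 ty 92.8 tz 8.0
w14 c 567.0 -54.2 size 16.6 35.6 ang 81.6 z 94.8 1434
```

View pics/w14.png

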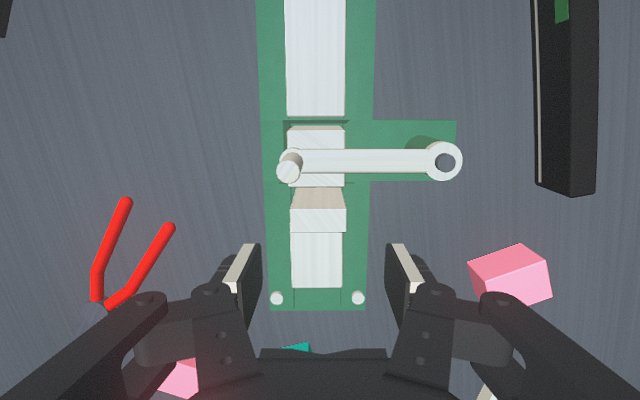

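View pics/scene14c.png

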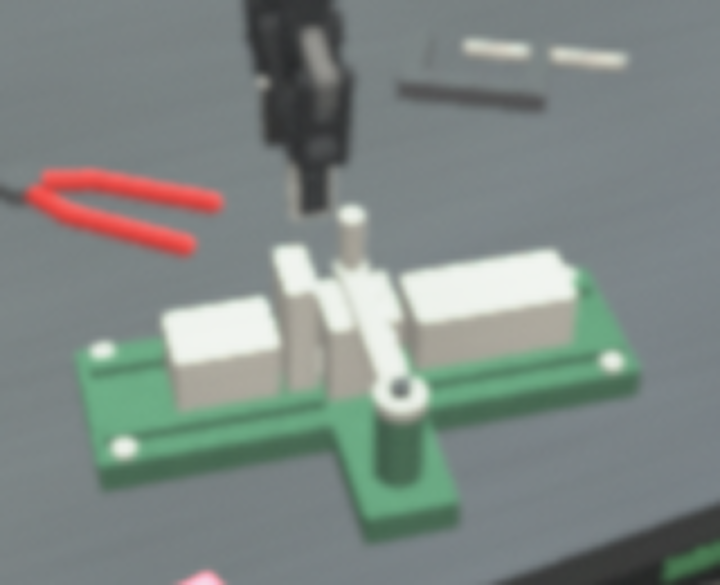

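>>> {"fn": "send_rows", "kwargs": {"moves": [{"fingers":-1,"tx":-0.0015,"ty":0.02,"tz":0,"turn":0},{"fingers":-1,"tx":0,"ty":0.025,"tz":0,"turn":0},{"fingers":-1,"tx":0,"ty":0.025,"tz":0,"turn":0},{"fingers":-1,"tx":0,"ty":0.0228,"tz":0,"turn":0},{"fingers":-1,"tx":0,"ty":0,"tz":0,"turn":0},{"fingers":-1,"tx":0,"ty":0,"tz":0,"turn":0},{"fingers":-1,"tx":0,"ty":0,"tz":0,"turn":0}]}}

```text
t: 27.65
eef_pos: [549.7, -142.7, 112.6]
eef_rot: [[0.988, -0.157, -0.001], [-0.157, -0.988, 0.001], [-0.001, -0.001, -1.0]]
contact_force: [-0.3, 1.0, -0.6]
width: -0.0
```

```bash
python3 - <<'E'
from meas import *
plan(*jig(0,-127),-11,-9.2)
c=grab('wrist','w15')
top('w15',560,-93,56,62.5,45)
c=grab('side','side15');crop(c,260,110,420,270,4,'side15c')
E
```

```text
t 27.65 pos [ 549.7 -142.7  112.6] yaw -9.01 q7 -0.22 F [-0.3  1.  -0.6] w -0.0 tilt [-7.0e-04  1.1e-03 -1.0e+00]
turn 0.19 then tx 1.7 ty 2.8 tz 123.6
w15 c 559.4 -91.7 size 60.2 40.2 ang 81.2 z 59.9 4900
```

View pics/w15.png

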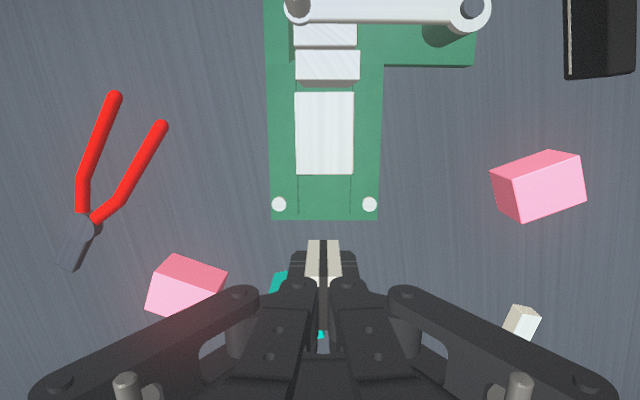

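```bash
python3 - <<'E'
from meas import *
c=load('w15');e=plane(c,[(296,174.5),(353.5,174)],60)[:,:2];Y=np.array([.16,.987]);X=np.array([.987,-.16])
print(e.round(1).tolist(),(e.mean(0)-J)@Y,(e.mean(0)-J)@X,'eef',(c['obs']['eef_pos'][:2]-J)@Y,(c['obs']['eef_pos'][:2]-J)@X)
print(plane(c,[(299,93),(352,93),(296,80),(359,80)],60).round(1).tolist())
P=cloud(c);R=np.array(c['obs']['eef_rot']);Q=(P-c['obs']['eef_pos'])@R
m=(Q[...,2]>-75)&(Q[...,2]<-30)&(abs(Q[...,0])<30)&(abs(Q[...,1])<40);q=Q[m];print(np.percentile(q,[1,99],axis=0).round(0))
E
```

```text
[[535.6, -118.5], [575.3, -124.4]] -102.33799623481966 0.6410085500390705 eef -124.22012197543992 -1.6391266258239396
[[547.2, -65.0, 60.0], [581.6, -70.5, 60.0], [546.6, -56.7, 60.0], [587.2, -63.1, 60.0]]
[[-12. -12. -74.]
 [ 14.  10. -41.]]
```

>>> {"fn": "send_rows", "kwargs": {"moves": [{"fingers":-1,"tx":0.0017,"ty":0.001,"tz":0.015,"turn":0},{"fingers":-1,"tx":0,"ty":0,"tz":0.025,"turn":0},{"fingers":-1,"tx":0,"ty":0,"tz":0.025,"turn":0},{"fingers":-1,"tx":0,"ty":0,"tz":0.025,"turn":0},{"fingers":-1,"tx":0,"ty":0,"tz":0.02,"turn":0},{"fingers":-1,"tx":0,"ty":0,"tz":0.01,"turn":0},{"fingers":-1,"tx":0,"ty":0,"tz":0.003,"turn":0},{"fingers":-1,"tx":0,"ty":0,"tz":0,"turn":0},{"fingers":-1,"tx":0,"ty":0,"tz":0,"turn":0}]}}

```text
t: 28.65
eef_pos: [552.2, -145.6, -9.1]
eef_rot: [[0.987, -0.158, 0.002], [-0.158, -0.987, -0.0], [0.002, 0.0, -1.0]]
contact_force: [0.2, 0.1, 0.3]
width: -0.2
```

```bash
python3 - <<'E'
from meas import *
plan(*jig(0,-102),-11,-9.2)
c=grab('side','side16');crop(c,280,110,420,250,4,'side16c')
c=grab('scene','scene16');crop(c,230,140,390,270,4.5,'scene16c')
E
```

```text
t 28.65 pos [ 552.2 -145.6   -9.1] yaw -9.11 q7 -0.32 F [0.2 0.1 0.3] w -0.2 tilt [ 1.8e-03 -4.0e-04 -1.0e+00]
turn 0.09 then tx -1.3 ty -24.8 tz 1.9
```

View pics/side16c.png

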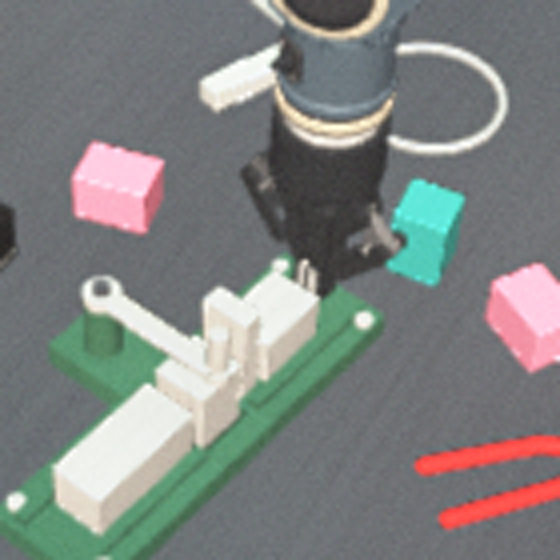

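View pics/scene16c.png

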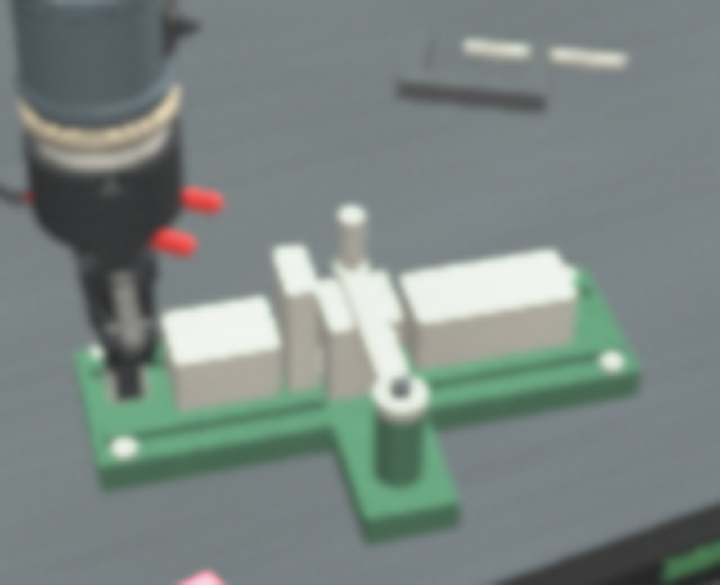

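>>> {"fn": "send_rows", "kwargs": {"moves": [{"fingers":-1,"tx":-0.001,"ty":-0.004,"tz":0,"turn":0},{"fingers":-1,"tx":0,"ty":-0.004,"tz":0,"turn":0},{"fingers":-1,"tx":0,"ty":-0.002,"tz":0,"turn":0},{"fingers":-1,"tx":0,"ty":-0.002,"tz":0,"turn":0},{"fingers":-1,"tx":0,"ty":-0.0015,"tz":0,"turn":0},{"fingers":-1,"tx":0,"ty":-0.0015,"tz":0,"turn":0},{"fingers":-1,"tx":0,"ty":0,"tz":0,"turn":0}]}}

```text
t: 29.45
eef_pos: [552.4, -132.6, -9.9]
eef_rot: [[0.987, -0.16, -0.001], [-0.16, -0.987, -0.002], [-0.0, 0.002, -1.0]]
contact_force: [-1.2, -5.5, 2.4]
width: -0.4
```

>>> {"fn": "send_rows", "kwargs": {"moves": [{"fingers":-1,"tx":0,"ty":-0.0015,"tz":0,"turn":0},{"fingers":-1,"tx":0,"ty":-0.0015,"tz":0,"turn":0},{"fingers":-1,"tx":0,"ty":-0.0015,"tz":0,"turn":0},{"fingers":-1,"tx":0,"ty":0,"tz":0,"turn":0}]}}

```text
t: 29.85
eef_pos: [553.2, -128.1, -9.9]
eef_rot: [[0.987, -0.16, -0.0], [-0.16, -0.987, -0.002], [-0.0, 0.002, -1.0]]
contact_force: [-0.6, -5.0, 2.6]
width: 0.1
```

>>> {"fn": "send_rows", "kwargs": {"moves": [{"fingers":-1,"tx":0,"ty":-0.0015,"tz":0,"turn":0},{"fingers":-1,"tx":0,"ty":-0.0015,"tz":0,"turn":0},{"fingers":-1,"tx":0,"ty":-0.0015,"tz":0,"turn":0},{"fingers":-1,"tx":0,"ty":0,"tz":0,"turn":0}]}}

```text
t: 30.25
eef_pos: [553.7, -125.2, -9.9]
eef_rot: [[0.987, -0.161, -0.001], [-0.161, -0.987, -0.004], [-0.0, 0.004, -1.0]]
contact_force: [-0.6, -7.7, 2.8]
width: 0.1
```

>>> {"fn": "send_rows", "kwargs": {"moves": [{"fingers":-1,"tx":0,"ty":-0.001,"tz":0,"turn":0},{"fingers":-1,"tx":0,"ty":-0.001,"tz":0,"turn":0},{"fingers":-1,"tx":0,"ty":-0.001,"tz":0,"turn":0},{"fingers":-1,"tx":0,"ty":0,"tz":0,"turn":0}]}}

```text
t: 30.65
eef_pos: [554.2, -122.5, -9.8]
eef_rot: [[0.987, -0.161, -0.001], [-0.161, -0.987, -0.004], [-0.0, 0.004, -1.0]]
contact_force: [-0.9, -8.2, 3.1]
width: -0.1
```

>>> {"fn": "send_rows", "kwargs": {"moves": [{"fingers":-1,"tx":0,"ty":-0.001,"tz":0,"turn":0},{"fingers":-1,"tx":0,"ty":-0.001,"tz":0,"turn":0},{"fingers":-1,"tx":0,"ty":-0.001,"tz":0,"turn":0},{"fingers":-1,"tx":0,"ty":0,"tz":0,"turn":0}]}}

```text
t: 31.05
eef_pos: [554.4, -121.7, -9.8]
eef_rot: [[0.987, -0.163, -0.001], [-0.163, -0.987, -0.006], [-0.0, 0.007, -1.0]]
contact_force: [-1.7, -11.3, 3.4]
width: -0.2
```

>>> {"fn": "send_rows", "kwargs": {"moves": [{"fingers":-1,"tx":0,"ty":-0.001,"tz":0,"turn":0},{"fingers":-1,"tx":0,"ty":-0.001,"tz":0,"turn":0},{"fingers":-1,"tx":0,"ty":0,"tz":0,"turn":0}]}}

```text
t: 31.35
eef_pos: [554.6, -120.1, -9.8]
eef_rot: [[0.987, -0.163, -0.002], [-0.163, -0.987, -0.007], [-0.001, 0.007, -1.0]]
contact_force: [-1.1, -11.9, 4.1]
width: -0.2
```

>>> {"fn": "send_rows", "kwargs": {"moves": [{"fingers":-1,"tx":0,"ty":-0.001,"tz":0,"turn":0},{"fingers":-1,"tx":0,"ty":-0.001,"tz":0,"turn":0},{"fingers":-1,"tx":0,"ty":0,"tz":0,"turn":0}]}}

```text
t: 31.65
eef_pos: [554.5, -119.9, -9.8]
eef_rot: [[0.986, -0.164, -0.002], [-0.164, -0.986, -0.009], [-0.001, 0.009, -1.0]]
contact_force: [-2.4, -15.1, 3.9]
width: 0.4
```

```bash
python3 - <<'E'
from meas import *
plan(*jig(0,-102),-11,-9.2)
c=grab('side','side17');crop(c,280,110,420,250,4.2,'side17c')
c=grab('scene','scene17');crop(c,230,140,390,270,4.5,'scene17c');c=grab('wrist','w17');top('w17',568,-48,90,100,30)
E
```

```text
t 31.65 pos [ 554.5 -119.9   -9.8] yaw -9.43 q7 -0.38 F [ -2.4 -15.1   3.9] w 0.4 tilt [-0.0024 -0.0088 -1.    ]
turn -0.23 then tx 0.5 ty 1.0 tz 1.2
w17 c 568.9 -45.6 size 16.3 36.5 ang 80.9 z 94.9 13868
```

View pics/side17c.png

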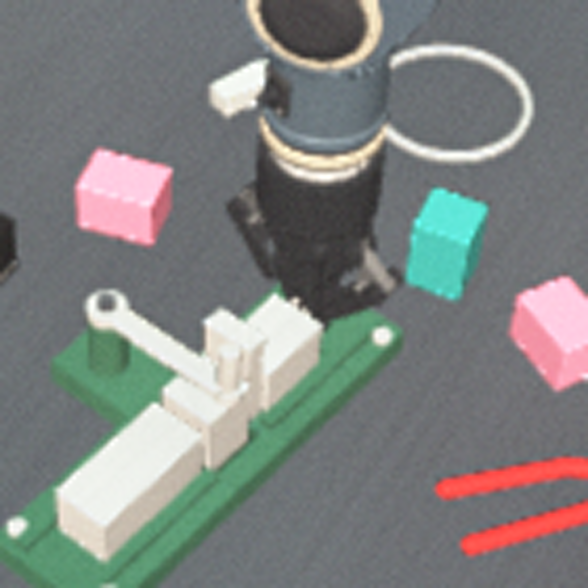

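View pics/scene17c.png

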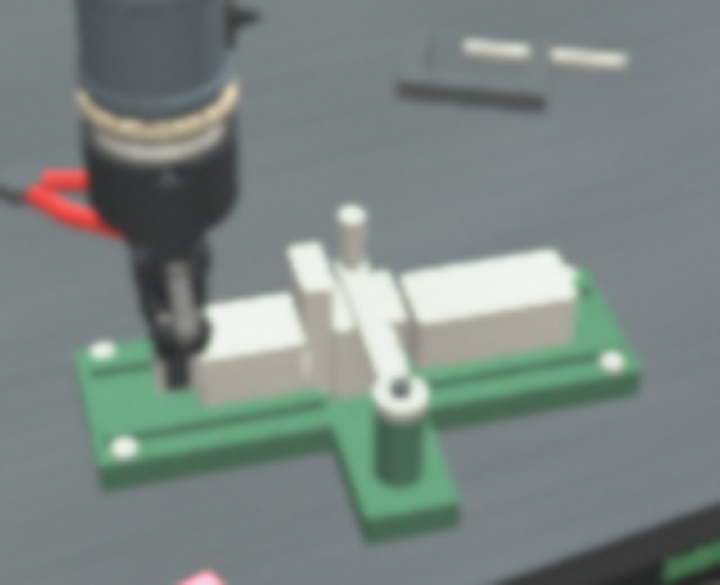

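View pics/w17.png

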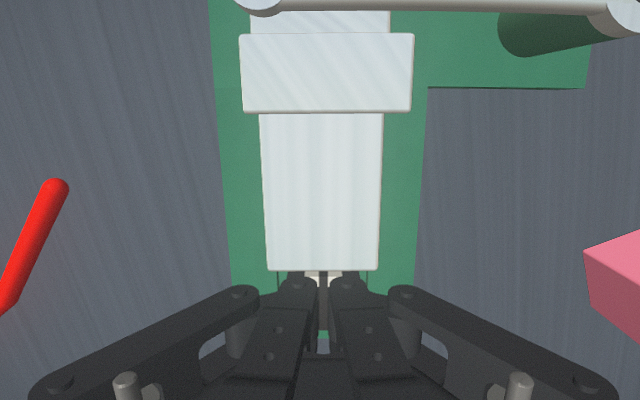

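```bash
python3 - <<'E'
from meas import *
Y=np.array([.16,.987])
def fit(tag,u0,v0,u1,v1):
    c=load(tag);P=cloud(c)[v0:v1,u0:u1].reshape(-1,3);P=P[~np.isnan(P[:,0])];m=np.median(P[:,2]);P=P[abs(P[:,2]-m)<3]
    A=np.c_[(P[:,:2]-J)@np.array([.987,-.16]),(P[:,:2]-J)@Y,np.ones(len(P))];s,*_=np.linalg.lstsq(A,P[:,2],rcond=None);print(tag,'slope x,y',s[:2].round(4),'z',m.round(1),len(P))
fit('w17',275,125,370,260);fit('w17',250,45,405,105);fit('w17',285,14,380,30);
fit('w15',302,100,348,168);fit('w15',302,58,352,77);fit('w15',302,28,350,42);fit('w6',298,182,340,220)
E
```

```text
w17 slope x,y [-0.0016 -0.0001] z 59.9 12774
w17 slope x,y [ 0.0001 -0.0032] z 94.9 9267
w17 slope x,y [-0.0026 -0.0548] z 64.9 1516
w15 slope x,y [-0.0006 -0.0019] z 59.9 3120
w15 slope x,y [-0.0004 -0.0163] z 94.9 943
w15 slope x,y [ 0.0007 -0.0122] z 64.9 669
w6 slope x,y [-0.0008  0.0012] z 64.9 1588
```

```bash
python3 - <<'E'
from meas import *
c=load('w17');P=cloud(c)
for v in range(12,36,2): print(v,np.nanmedian(P[v,285:380,2]).round(2),np.nanmedian(P[v,285:380,1]).round(1),end=' | ')
print()
for v in range(106,118): print(v,np.nanmedian(P[v,280:370,2]).round(2),np.nanmedian(P[v,280:370,1]).round(1),end=' | ')
E
python3 - <<'E'
from h import *
c=load('w17');crop(c,200,0,450,150,3.2,'w17c')
E
```

```text
12 64.8 -27.6 | 14 64.83 -28.2 | 16 64.9 -28.6 | 18 64.91 -29.3 | 20 64.81 -29.6 | 22 64.87 -30.2 | 24 64.92 -30.7 | 26 64.8 -31.2 | 28 64.87 -31.7 | 30 65.08 -32.3 | 32 65.07 -32.9 | 34 94.67 -38.5 | 
106 95.01 -52.2 | 107 94.9 -52.3 | 108 94.76 -52.6 | 109 94.75 -52.7 | 110 94.64 -53.0 | 111 94.63 -53.1 | 112 94.49 -53.4 | 113 93.26 -53.6 | 114 59.73 -54.9 | 115 59.92 -55.2 | 116 59.81 -55.5 | 117 59.86 -55.8 |
```

View pics/w17c.png

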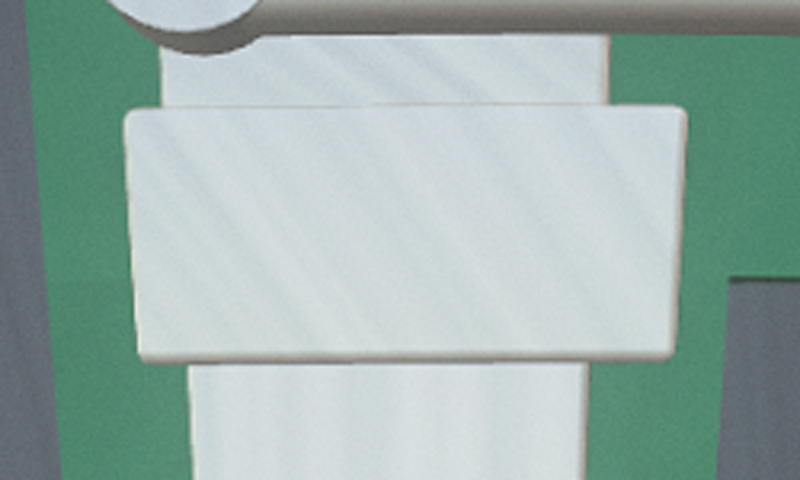

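>>> {"fn": "send_rows", "kwargs": {"moves": [{"fingers":-1,"tx":0,"ty":-0.001,"tz":0,"turn":0},{"fingers":-1,"tx":0,"ty":0,"tz":0,"turn":0},{"fingers":-1,"tx":0,"ty":0,"tz":0,"turn":0},{"fingers":-1,"tx":0,"ty":0,"tz":0,"turn":0},{"fingers":-1,"tx":0,"ty":0,"tz":0,"turn":0},{"fingers":-1,"tx":0,"ty":0,"tz":0,"turn":0}]}}

```text
t: 32.4
eef_pos: [554.5, -120.0, -9.8]
eef_rot: [[0.986, -0.165, -0.003], [-0.165, -0.986, -0.01], [-0.001, 0.01, -1.0]]
contact_force: [-2.3, -17.2, 4.4]
width: 0.1
```

```bash
python3 - <<'E'
from meas import *
plan(*jig(0,-102),-11,-9.2)
c=grab('wrist','w18');top('w18',568,-48,90,100,30);P=cloud(c)
for v in (8,14,20,26): print(np.nanmedian(P[v,285:380,2]).round(2),end=' ')
def fit(u0,v0,u1,v1):
    p=P[v0:v1,u0:u1].reshape(-1,3);p=p[~np.isnan(p[:,0])];m=np.median(p[:,2]);p=p[abs(p[:,2]-m)<3]
    A=np.c_[(p[:,:2]-J)@np.array([.987,-.16]),(p[:,:2]-J)@np.array([.16,.987]),np.ones(len(p))];print(np.linalg.lstsq(A,p[:,2],rcond=None)[0][:2].round(4),m)
fit(275,125,370,260);fit(250,45,405,100)
c=grab('side','side18');top('side18',554,-17,106,118,25)
cv2.imwrite('pics/side18c.png',cv2.resize(c['image'][150:230,280:380],None,fx=8,fy=7,interpolation=cv2.INTER_CUBIC)[:600])
c=grab('scene','scene18');cv2.imwrite('pics/scene18c.png',cv2.resize(c['image'][185:245,250:350],None,fx=8,fy=8,interpolation=cv2.INTER_CUBIC))
E
```

```text
t 32.4 pos [ 554.5 -120.    -9.8] yaw -9.48 q7 -0.38 F [ -2.3 -17.2   4.4] w 0.1 tilt [-0.0027 -0.0098 -0.9999]
turn -0.28 then tx 0.5 ty 1.0 tz 1.2
w18 c 569.0 -45.7 size 16.0 36.4 ang 80.6 z 94.9 13873
72.27 64.99 64.83 64.87 [-0.0017 -0.0004] 59.94432439007585
[-0.0029 -0.0075] 94.9174592660114
side18 c 555.9 -16.6 size 10.2 14.9 ang 31.2 z 111.2 27
```

View pics/side18c.png

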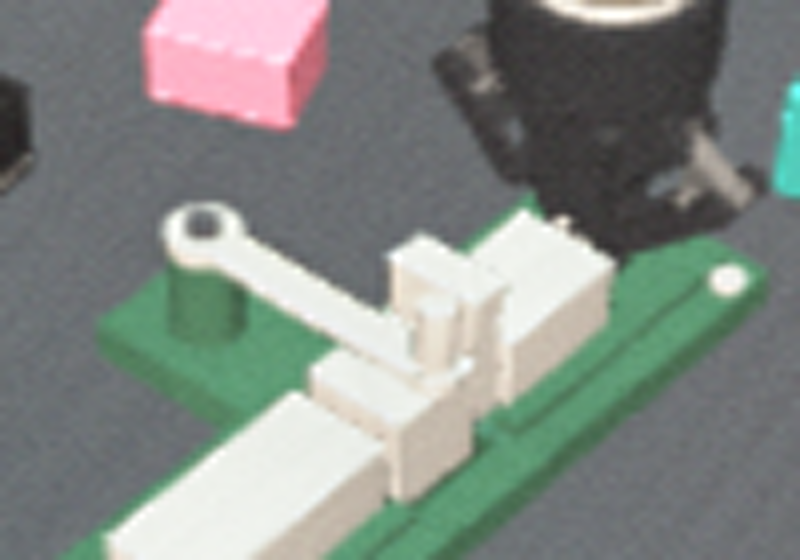

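View pics/scene18c.png

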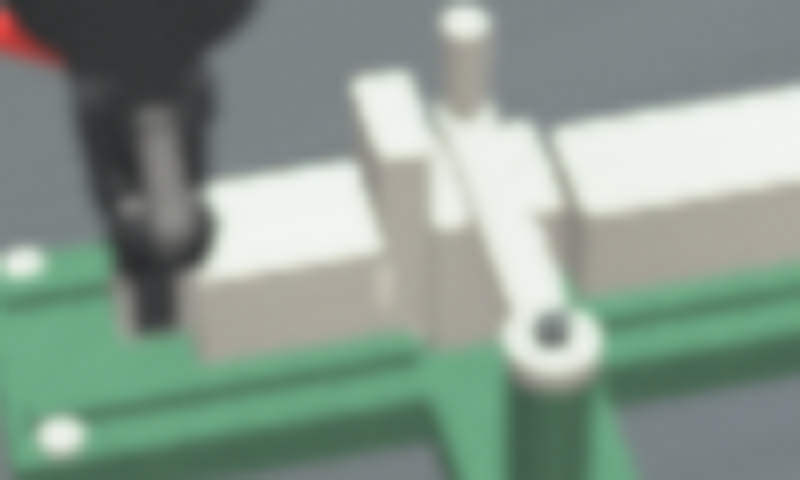

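```bash
python3 - <<'E'
from workcell import order, sensors
print(order.sign_off()); o=sensors.get_obs(); print(o['t'],o['contact_force'])
E
```

```text
the job is handed in; nothing more can be done
None
the job is handed in; nothing more can be done
```

The job is finished and handed in at about 32 s of the 72 s allowed. The arm is still pressing the short bar.

**What I did**
- **Block:** it is seated in the pocket. Its top measures 64.9 mm above the bench, where 65 mm is expected.
- **Lever:** it was swung to its stop, and the push force rose with no further movement. Afterwards the pin was still where the shut position puts it.
- **Spacer and short bar:** the spacer stands upright in the gap on the short-bar side. I pushed the short bar in with shut fingers until bar, spacer and block stopped moving as a stack, under about 17 N.

**Last checks**
- The tops of the bar, spacer and block all read level.
- The spacer ended about 2–3 mm past where the block's face was before the push. That fits the block resting against the pocket wall.
- I did not see the contact faces directly. That they sit flush is inferred from the force rising with no movement and from the pictures.
- In the last pictures the long bar, the look-alikes and the bystanders in view looked unmoved; I did not measure them.

**What went wrong or disagreed**
- The real fingertips sit about 40 mm behind the reported TCP. My first grasp closed on air just above the block without touching it, and I corrected for the offset after that.
- When I closed the fingers on the lever pin they briefly pressed on the lever arm with about 7 N, and I raised them.
- Gripping and then raising also put a brief pull of about 15 N on the lever pin.

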